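Stack the empty stack-nest tray over the paint pots

TASK

Put the empty tray on top of the tray that holds the two paint pots, turned half round from the lower one so that it stacks above the pots instead of nesting down onto them. Pass its end pins tilted, end first, down through the gaps in the lower rim and slide them under the two hooks, then lower the other end until its pins drop into their notches and the tray sits level; let go. Leave the lower tray where it stands, its pots upright, and the other things on the table alone.

Things in the scene. Friction and masses are not known exactly. Their poses are not given: they have to be found in the camera images.
- tray: The empty loose white plastic tray, 0.15 to 0.31 kg, same shape as base_tray, starting within 1 rad of its yaw. Origin: centre of its underside; x along its length, y across, z up. 55 mm high; outside 164 x 44 mm at the bottom flaring evenly to 204 x 61 mm at the rim; walls 3 mm. Balanced at x = 0. Stub pins on its long sides, near the bottom, fit slots in the rim of a tray below.
- tray_grip (a point): Where to grip the tray, from above, across its y: midway between two upright flat pads outside its long sides, 62 mm apart, x from -22 to 22 mm, z from 41 to 55 mm (tray frame; this point 0, 0, 47 mm).
- tray_end_pins (a point): Midpoint between the tray's two end pins (tray frame -72, 0, 7.5 mm). All pins are steel, 7 mm in diameter, axis along y, and reach out to y = +-34 mm.
- tray_mid_pins (a point): Midpoint between the tray's two middle pins (tray frame 36, 0, 7.5 mm).
- base_tray: The lower tray with the two pots in it: same shape and frame as tray, 0.36 to 0.59 kg, loose; slides if pushed with a few N. Hooks at its +x end. Deep slots (x = -72 and 36 mm, floor z 31 mm) are for nesting, same way round, down onto the pots. Stacked instead, the upper tray is turned half round, x axes opposite, its origin 37 mm above this one, +-2.5 mm play along x.
- hook_gap (a point): Middle of the rim gaps of base_tray's hooked slots, at rim height (its frame 58, 0, 55 mm). Each long side's slot is open to the top for x 52 to 64 mm; its channel (z 41 to 50 mm) runs on under a 5 mm thick hook to x = 78 mm. The end pins go down here, then 14 mm towards +x.
- hook_seat (a point): On base_tray, where the midpoint of the upper tray's end pins rests under the hooks (its frame 72, 0, 44.5 mm).
- notch_seat (a point): On base_tray, where the midpoint of the upper tray's middle pins rests in two notches (its frame -36, 0, 44.5 mm; each x -42 to -30 mm, floor z 41 mm, open to the top). Until the end pins are under the hooks, the middle pins must be held above the 55 mm high rim: a tilt of about 0.2 rad.
- pot0: Small closed glass paint pot standing in base_tray, 32 mm diameter, 30 mm tall, origin at the centre of its underside, z up.
- pot1: The second such pot in base_tray.
- towel_roll: Bystander: upright paper towel roll, 110 mm diameter, 220 mm tall, origin under its centre.
- brush_case: Bystander: dusty pink brush case, 200 x 70 x 50 mm, origin under its centre.
- tall_jar: Bystander: jar with a white lid, 56 mm diameter, 85 mm tall, origin under its centre.
Mind the look-alikes: they are no part of the job. Leave any red or yellow look-alike of the tray alone.

How it is judged:
By the outcome, as a careful person would: the job done as asked, in the order asked, and still so for the second after the job is handed in, with the robot touching nothing.
It also fails if it takes over 42 s, if anything falls off the work surface, if the arm or the gripper's body presses on something with over 40 N, if the wrist force passes 120 N, or if a joint passes its speed limit or range.

ROBOT

A 6-joint arm with a two-finger parallel gripper is mounted at the origin on the work surface. World frame = base frame: x ahead of the robot, y to its left, z up, the work surface at z = 0. Lengths are in m, angles in degrees, forces in N, time in s.
With the tool pointing down it reaches from about 0.3 to 0.875 m from the base axis. Payload 6.4 kg.
Tool frame: the origin (TCP) lies midway between the tips of the shut fingers; the grasp point (between the pads) lies 19 mm behind it (robot.grip_point_offset is the z of the grasp point in the tool frame, in m); z points along the fingers, y is the direction in which the jaws open and shut (so a half turn about z gives the same grasp; the last joint's range is limited). The gripper opens to 88 mm and grips with 3 to 60 N. Pads are 18 mm wide; open, the fingers measure 123 mm over their backs; the gripper's body (75 mm by 187 mm) begins 45 mm behind the grasp point.
Start: joints at [-75.648, 10.359, 92.074, -0, 77.567, -11.82], TCP at [0.254, -0.516, 0.2] pointing down, gripper open.
Joint ranges: [-171.53, 171.53], [-51.25, 118.39], [17.06, 147.69], [-65.23, 245.23], [0, 150.52], [-178.68, 178.68]. Speed limits (degrees/s): [147.25, 147.25, 172.46, 180, 180, 180].

INTERFACE

Orientations are given as [roll, pitch, yaw] about the fixed x, y, z axes, in that order (R = Rz(yaw) Ry(pitch) Rx(roll)).
In Python, from rig import readout, capture, hand_in, robot gives the robot as it stands.
- The arm moves only by the tool apply_moves, never from a script. Its argument "rows" is a list of rows, each an object with "delta_pos": the shift along the world's x, y, z in mm, a list of three; "twist": the turn about the world's z in rad. In form: [{"delta_pos": [x, y, z], "twist": twist}, ...]. A call has 1 to 8 rows; each row shifts and turns the commanded pose from where the row before left it; what a row does not reach is not made up. A row lasts 1/12 s, in which the tool goes at most 41.7 mm and 7.16 degrees, less where a joint would pass 70% of its speed; a pose out of reach is approached as far as the arm can. A call is refused whole if a number of a shift passes 41.7 or a number of a turn 0.125, either way. A call with a gripper value outside its range is refused whole. "hand" is the closure in counts, from 0 (fully open) to 255 (shut), set as the call begins (left out, the last holds). The fingers move at their own pace and stop on an object; the grip force is fixed at half the most. Time passes only in rows, so rows that do not move let the fingers close. It gives the time, the measured TCP pose, the force and the opening at its end, in the units of the state.
- readout.sense(): the state, without advancing time (a new reading comes with each control period).
- capture(name): name is "scene" or "top" or "wrist"; returns a dict with "pixels" (420x560x3 uint8, red, green, blue), "intrinsics" (3x3 intrinsics, pixels), "rvec" (rotation vector, rad) and "tvec" (3), from world to camera coordinates, as OpenCV has them; the wrist camera has in their place "tool_from_camera" (4x4, takes a point from camera to tool coordinates, whose origin is the TCP and whose axes are the flange's). Camera axes: x right, y down, z forward; pixel columns grow to the right and rows downward; lengths in m; the calibration is good to about 2 mm. A picture is of the moment at which its call begins: read the wrist's pose just before it. There is no depth.
- hand_in(): hands the job in, once; it reports no verdict.
The state is a dict: "time": time; "joint_pos": joint angles; "joint_vel": joint speeds; "joint_torque": joint torques, N m; "eef_pos": TCP position; "ee_rot": TCP orientation; "contact_force": force on the tool from outside, world axes, zero at the start; "torque": the same for the moment, N m; "finger_gap": finger opening in m.
Only numpy, scipy, OpenCV 4.12 (cv2) and the standard library are available. Lean on these libraries where they do the work, as an engineer would, in place of code of your own. Each camera call takes 0.05 s, during which the arm holds its last target.

## Working session

There is one attempt and no reset: what is moved stays moved. The work goes in short steps, Python scripts to look and compute and a tool call to move; the robot and the scene stay as the last step left them, time stands still between calls to the robot, and variables do not carry over. Pictures are saved under pics/ and viewed, and the job is handed in when it is done.

Besides the shell and the picture viewer there is one more tool, called as name([rows], argument=value, ...), one row to a line, values as JSON. apply_moves: Moves the arm, as the interface text tells. Its arguments: {"type":"object","properties":{"rows":{"type":"array","items":{"type":"object","properties":{"delta_pos":{"type":"array","items":{"type":"number"}},"twist":{"type":"number"}}}},"hand":{"type":"number"}},"required":["rows"]}

```bash
mkdir -p pics; ls
cat > h.py <<'E'
import numpy as np, cv2
from rig import readout, capture, hand_in, robot
def snap(n,f):
    s=readout.sense(); c=capture(n); cv2.imwrite('pics/'+f+'.png',c['pixels'][:,:,::-1]); np.savez('pics/'+f+'.npz',s_pos=s['eef_pos'],s_rot=s['ee_rot'],**c); return s,c
def cam(c):
    R,_=cv2.Rodrigues(np.array(c['rvec'])); t=np.array(c['tvec']).reshape(3); return np.array(c['intrinsics']),R,t
def ray(c,uv,z):
    K,R,t=cam(c); d=R.T@(np.linalg.inv(K)@np.array([uv[0],uv[1],1.])); o=-R.T@t; return o+d*(z-o[2])/d[2]
def proj(c,P):
    K,R,t=cam(c); p=K@(R@np.array(P,float).reshape(-1,3).T+t[:,None]); return (p[:2]/p[2]).T
E
python3 - <<'E'
from h import *
for n in('scene','top','wrist'):
    s,c=snap(n,n+'0')
print(s)
E
```

```text
pics
{'time': 0.1, 'joint_pos': array([-7.56468288e+01,  1.03966007e+01,  9.21252294e+01,  1.67320658e-03,
        7.75668157e+01, -1.18177513e+01]), 'joint_vel': array([-0.06959862, -0.1203166 , -0.0405196 ,  0.0740089 ,  0.02503766,
       -0.0064907 ]), 'joint_torque': array([ 6.70732170e-04, -4.34817445e+01, -3.42697084e+01,  7.03596580e-02,
        3.39888688e-02, -4.47054310e-05]), 'eef_pos': array([ 0.2535159 , -0.51550475,  0.19881632]), 'ee_rot': array([-1.79913568e+02, -1.97534033e-02,  2.61705461e+01]), 'contact_force': array([-0.47898428,  0.50742078,  0.41838789]), 'torque': array([-0.00636381,  0.00634342,  0.0020531 ]), 'finger_gap': 0.08800144383242435}
```

View pics/scene0.png

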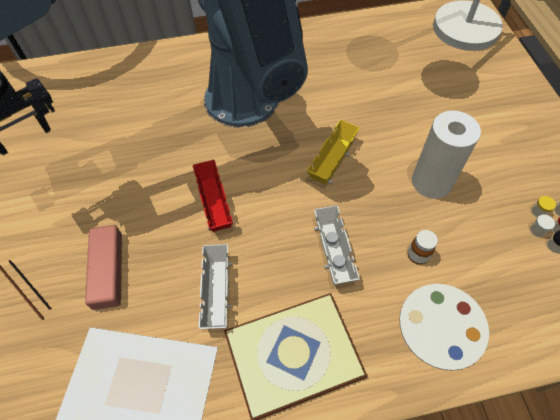

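View pics/top0.png

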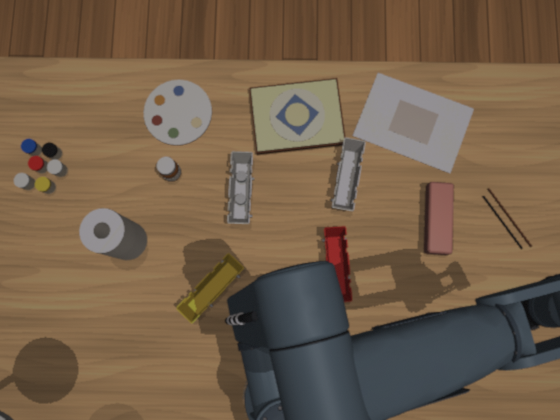

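View pics/wrist0.png

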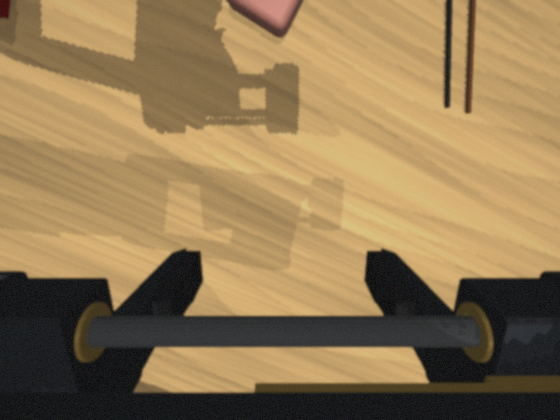

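Candidates: empty white tray, top (347,175) / scene (215,287); base tray with pots, top (241,188) / scene (336,245); red look-alike, top (338,263); yellow one, top (210,288). The empty white one is the tray. I'll check it in close crops.

Run:
```python
import cv2,numpy as np
t=cv2.imread('pics/top0.png'); s=cv2.imread('pics/scene0.png')
a=cv2.resize(t[135:235,215:385],None,fx=4.6,fy=4.6,interpolation=cv2.INTER_CUBIC)
cv2.imwrite('pics/crop_t.png',a)
b=cv2.resize(s[195:340,190:370],None,fx=4,fy=4,interpolation=cv2.INTER_CUBIC)
cv2.imwrite('pics/crop_s.png',b)
```

```text
(no output)
```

View pics/crop_t.png

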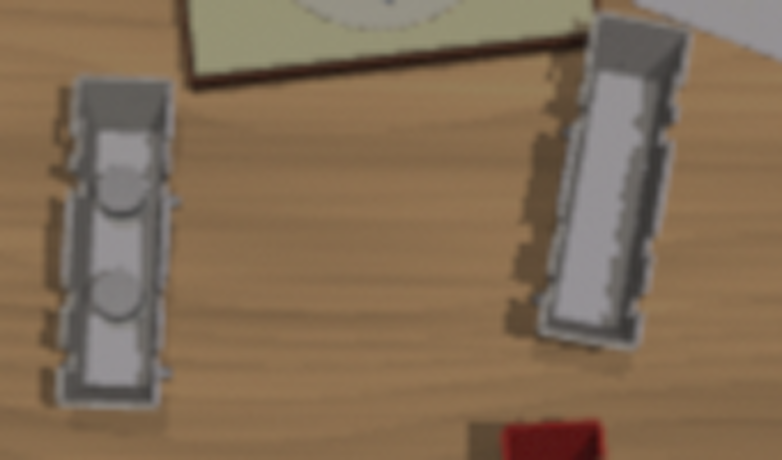

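View pics/crop_s.png

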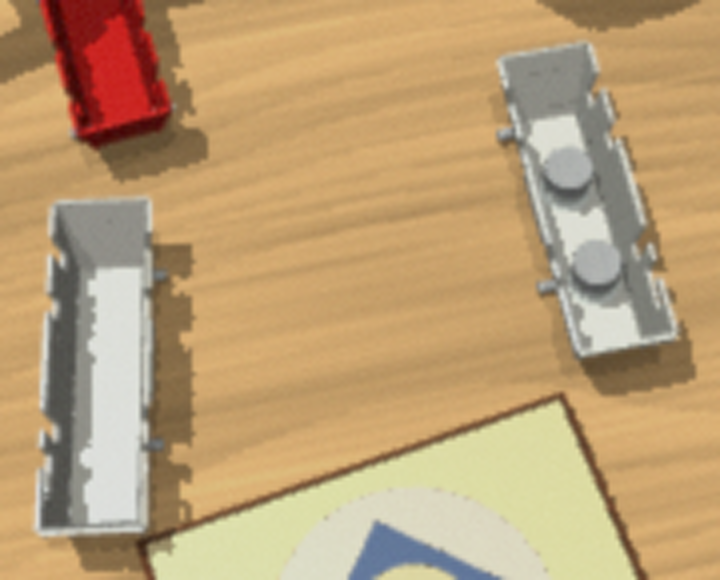

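Run:
```python
from h import *
T=dict(np.load('pics/top0.npz')); S=dict(np.load('pics/scene0.npz'))
def pt(p): return [215+(p[0]+.5)/4.6-.5,135+(p[1]+.5)/4.6-.5]
def ps(p): return [190+(p[0]+.5)/4-.5,195+(p[1]+.5)/4-.5]
def show(n,c,f,pts,z):
    P=np.array([ray(c,f(p),z) for p in pts])*1000
    print(n,P[:,:2].round(0).tolist(),'mean',P.mean(0)[:2].round(1)); return P
for n,c,f,far,near,pins in [('base T',T,pt,[(78,80),(171,80)],[(60,402),(157,404)],[(175,201),(166,373)]),
  ('base S',S,ps,[(580,354),(676,336)],[(501,60),(592,44)],[(546,287),(504,135)]),
  ('tray T',T,pt,[(596,16),(688,36)],[(541,332),(636,346)],[(540,299),(571,128)]),
  ('tray S',S,ps,[(40,530),(146,533)],[(55,202),(150,201)],[(158,445),(162,272)])]:
    P=show(n,c,f,far+near,.055); d=P[:2].mean(0)-P[2:].mean(0)
    print('  len',np.linalg.norm(d),'w',np.linalg.norm(P[0]-P[1]),np.linalg.norm(P[2]-P[3]),'yaw',np.degrees(np.arctan2(d[1],d[0])))
    Q=show(n+'pins',c,f,pins,.0075); u=d[:2]/np.linalg.norm(d[:2]); print('  pins along', (Q[:,:2]-P.mean(0)[:2])@u)
```

```text
base T [[665.0, 161.0], [665.0, 104.0], [467.0, 165.0], [467.0, 107.0]] mean [565.8 134. ]
  len 198.43109533392237 w 56.524421253494154 57.699116906326765 yaw -0.9611879544768508
base Tpins [[601.0, 103.0], [493.0, 105.0]] mean [547.1 104.1]
  pins along [ 35.979742   -72.46093237]
base S [[667.0, 106.0], [669.0, 162.0], [467.0, 111.0], [469.0, 169.0]] mean [567.9 136.9]
  len 199.9239991000557 w 56.65066503918451 58.52094350208874 yaw -1.7258713436853415
base Spins [[603.0, 107.0], [495.0, 108.0]] mean [548.7 107.4]
  pins along [ 35.62739791 -72.3485881 ]
tray T [[710.0, -154.0], [698.0, -210.0], [514.0, -121.0], [506.0, -177.0]] mean [ 607.1 -165.4]
  len 196.69714506782807 w 57.09492554616601 57.03209293133653 yaw -9.512320759959861
tray Tpins [[543.0, -124.0], [652.0, -143.0]] mean [ 597.6 -133.6]
  pins along [-69.96975897  40.67759942]
tray S [[701.0, -208.0], [716.0, -152.0], [505.0, -174.0], [517.0, -118.0]] mean [ 609.7 -163.2]
  len 200.7708588518181 w 57.772722316144026 56.75709448606369 yaw -9.780034365829412
tray Spins [[650.0, -140.0], [541.0, -120.0]] mean [ 595.7 -130.1]
  pins along [ 35.89029574 -74.57103819]
```

Run:
```python
from h import *
T=dict(np.load('pics/top0.npz'));S=dict(np.load('pics/scene0.npz'))
for z in(0,.02):
  print('box T',z,[(ray(T,p,z)[:2]*1000).round().tolist() for p in [(249,88),(258,153),(344,143),(337,79)]])
  print('box S',z,[(ray(S,p,z)[:2]*1000).round().tolist() for p in [(363,375),(331,298),(226,338),(256,411)]])
print('yellow',[(ray(T,p,.055)[:2]*1000).round().tolist() for p in [(177,306),(192,322),(244,266),(232,255)]])
print('palette',[(ray(T,p,.0)[:2]*1000).round().tolist() for p in [(144,112),(212,112),(178,80),(178,145)]])
print('jar',(ray(T,(167,166),.085)*1000).round())
```

```text
box T 0 [[877.0, 122.0], [678.0, 90.0], [713.0, -159.0], [909.0, -138.0]]
box S 0 [[866.0, 119.0], [681.0, 98.0], [721.0, -159.0], [887.0, -122.0]]
box T 0.02 [[868.0, 120.0], [673.0, 89.0], [706.0, -157.0], [900.0, -137.0]]
box S 0.02 [[869.0, 115.0], [688.0, 94.0], [727.0, -158.0], [890.0, -122.0]]
yellow [[238.0, 292.0], [197.0, 250.0], [348.0, 116.0], [377.0, 150.0]]
palette [[797.0, 429.0], [801.0, 228.0], [899.0, 334.0], [699.0, 323.0]]
jar [614. 332.  85.]
```

The crops show no pots in the right-hand white tray, so that is the tray. Estimated poses: tray at (608,-164) with yaw -9.7°, base at (567,135) with yaw about -1.3° and its hooks pointing away from the robot.

apply_moves([
  {"delta_pos": [27,27,0],"twist": -0.125},
  {"delta_pos": [27,27,0],"twist": -0.125},
  {"delta_pos": [27,27,0],"twist": -0.125},
  {"delta_pos": [27,27,0],"twist": -0.125},
  {"delta_pos": [27,27,0],"twist": -0.126},
  {"delta_pos": [27,27,0],"twist": 0},
  {"delta_pos": [27,27,0],"twist": 0},
], hand=0)

```text
out of range; nothing moved
```

apply_moves([
  {"delta_pos": [27,27,0],"twist": -0.125},
  {"delta_pos": [27,27,0],"twist": -0.125},
  {"delta_pos": [27,27,0],"twist": -0.125},
  {"delta_pos": [27,27,0],"twist": -0.125},
  {"delta_pos": [27,27,0],"twist": -0.125},
  {"delta_pos": [27,27,0],"twist": 0},
  {"delta_pos": [27,27,0],"twist": 0},
  {"delta_pos": [27,27,0],"twist": 0},
], hand=0)

```text
time: 0.82
eef_pos: [0.4658, -0.3035, 0.1995]
ee_rot: [-180.0, 0.0, -8.4]
contact_force: [0.2, -0.9, -0.6]
finger_gap: 0.0879
```

apply_moves([
  {"delta_pos": [27,27,0],"twist": 0},
  {"delta_pos": [27,27,0],"twist": 0},
  {"delta_pos": [27,27,0],"twist": 0},
  {"delta_pos": [27,27,0],"twist": 0},
  {"delta_pos": [27,27,0],"twist": 0},
  {"delta_pos": [0,0,0],"twist": 0},
  {"delta_pos": [0,0,0],"twist": 0},
])

```text
time: 1.4
eef_pos: [0.6006, -0.1681, 0.1989]
ee_rot: [-180.0, 0.1, -8.1]
contact_force: [0.3, 0.4, -0.2]
finger_gap: 0.0878
```

Run:
```python
from h import *
s,c=snap('wrist','w1'); print(s['eef_pos'],s['ee_rot'],s['time'])
snap('top','t1')
```

```text
[ 0.60062619 -0.1680771   0.19890341] [-1.79982947e+02  6.12173712e-02 -8.12399641e+00] 1.4
```

View pics/w1.png

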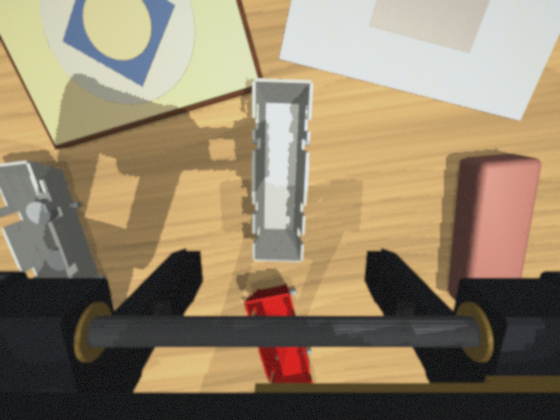

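The wrist view shows the tray rim with far corners at (254,80) and (312,82) and near corners at (253,260) and (302,261). The red look-alike sits close to its near end.

```bash
cat >> h.py <<'E'
from scipy.spatial.transform import Rotation as Ro
def wray(c,uv,z):
    Tc=np.array(c['tool_from_camera']); R=Ro.from_euler('xyz',c['s_rot'],degrees=True).as_matrix()
    K=np.array(c['intrinsics']); d=R@Tc[:3,:3]@np.linalg.inv(K)@np.array([uv[0],uv[1],1.]); o=R@Tc[:3,3]+c['s_pos']
    return o+d*(z-o[2])/d[2]
E
python3 - <<'E'
from h import *
c=dict(np.load('pics/w1.npz'))
P=np.array([wray(c,p,.055) for p in [(254,80),(312,82),(253,260),(302,261)]])*1000
d=P[:2].mean(0)-P[2:].mean(0);print(P.round(),P.mean(0),np.linalg.norm(d),np.degrees(np.arctan2(d[1],d[0])))
print(np.array(c['tool_from_camera']).round(3))
E
```

```text
[[ 713. -155.   55.]
 [ 703. -213.   55.]
 [ 515. -120.   55.]
 [ 505. -178.   55.]] [ 608.81917137 -166.43423113   55.        ] 200.93941765499662 -10.076175576780107
[[-0.001 -0.952 -0.306  0.08 ]
 [ 1.    -0.001  0.     0.001]
 [-0.    -0.306  0.952 -0.185]
 [ 0.     0.     0.     1.   ]]
```

apply_moves([
  {"delta_pos": [8,3,-20],"twist": -0.03},
  {"delta_pos": [0,0,-35],"twist": 0},
  {"delta_pos": [0,0,-35],"twist": 0},
  {"delta_pos": [0,0,-30],"twist": 0},
  {"delta_pos": [0,0,-25],"twist": 0},
  {"delta_pos": [0,0,-18],"twist": 0},
  {"delta_pos": [0,0,0],"twist": 0},
  {"delta_pos": [0,0,0],"twist": 0},
])

```text
time: 2.17
eef_pos: [0.6064, -0.168, 0.0359]
ee_rot: [-180.0, 0.1, -10.2]
contact_force: [-0.1, -0.2, -0.2]
finger_gap: 0.0879
```

Run:
```python
from h import *
s,c=snap('wrist','w2'); print(s['eef_pos'],s['ee_rot'],s['time'],s['contact_force'])
```

```text
[ 0.60643212 -0.16802924  0.0358718 ] [-1.79970001e+02  1.38523565e-01 -1.01677825e+01] 2.1667 [-0.10867565 -0.21317974 -0.23935416]
```

View pics/w2.png

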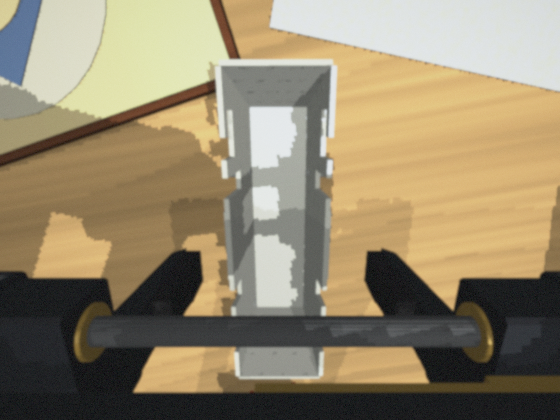

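Run:
```python
from h import *
c=dict(np.load('pics/w2.npz'))
P=np.array([wray(c,p,.055) for p in [(216,62),(336,62),(236,378),(323,378)]])*1000
d=P[:2].mean(0)-P[2:].mean(0);print(P.round(),P.mean(0),np.linalg.norm(d),np.degrees(np.arctan2(d[1],d[0])))
```

```text
[[ 714. -154.   55.]
 [ 703. -213.   55.]
 [ 515. -119.   55.]
 [ 504. -179.   55.]] [ 608.95995679 -166.10037433   55.        ] 202.1092043389481 -9.931260013887727
```

The fingers straddle the tray. I'll centre the grip and close.

apply_moves([
  {"delta_pos": [2.5,2,-4],"twist": 0.004},
  {"delta_pos": [0,0,-4],"twist": 0},
  {"delta_pos": [0,0,0],"twist": 0},
])

```text
time: 2.47
eef_pos: [0.6108, -0.1652, 0.0291]
ee_rot: [180.0, -0.1, -9.8]
contact_force: [0.1, 0.5, -0.0]
finger_gap: 0.0882
```

apply_moves([
  {"delta_pos": [0,0,0]},
  {"delta_pos": [0,0,0]},
  {"delta_pos": [0,0,0]},
  {"delta_pos": [0,0,0]},
  {"delta_pos": [0,0,0]},
  {"delta_pos": [0,0,0]},
], hand=255)

```text
invalid input
```

apply_moves([
  {"delta_pos": [0,0,0],"twist": 0},
  {"delta_pos": [0,0,0],"twist": 0},
  {"delta_pos": [0,0,0],"twist": 0},
  {"delta_pos": [0,0,0],"twist": 0},
  {"delta_pos": [0,0,0],"twist": 0},
  {"delta_pos": [0,0,0],"twist": 0},
], hand=255)

```text
time: 2.97
eef_pos: [0.6105, -0.1651, 0.0287]
ee_rot: [180.0, -0.0, -9.8]
contact_force: [-0.2, 0.2, 0.1]
finger_gap: 0.05
```

apply_moves([
  {"delta_pos": [0,0,0],"twist": 0},
  {"delta_pos": [0,0,0],"twist": 0},
  {"delta_pos": [0,0,0],"twist": 0},
])

```text
time: 3.22
eef_pos: [0.6104, -0.1651, 0.0286]
ee_rot: [-180.0, 0.0, -9.8]
contact_force: [-0.0, 0.2, 0.2]
finger_gap: 0.0302
```

Run:
```python
from h import *
s,c=snap('wrist','w3'); print(s['eef_pos'],s['ee_rot'],s['time'],s['contact_force'],s['finger_gap'])
```

```text
[ 0.61038972 -0.1650854   0.02858893] [-1.79999131e+02  4.88990183e-03 -9.82517554e+00] 3.2167 [-0.01583278  0.24544928  0.22647946] 0.030190675906820705
```

View pics/w3.png

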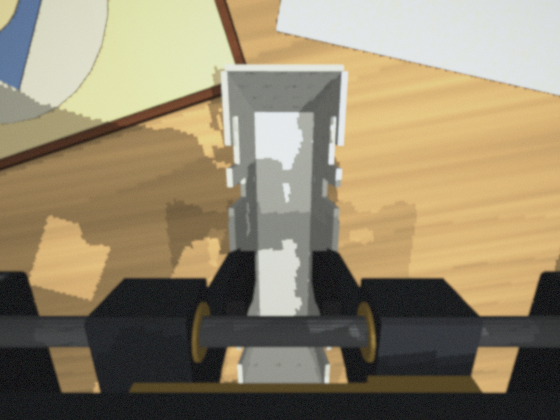

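Run:
```python
from h import *
s,c=snap('scene','s3'); print(robot, [ (k,getattr(robot,k)) for k in dir(robot) if k[0]!='_'])
cv2.imwrite('pics/s3c.png',cv2.resize(c['pixels'][180:360,130:330,::-1],None,fx=3.3,fy=3.3,interpolation=cv2.INTER_CUBIC))
```

```text
<Robot object at 0x7f8183d63e00> [('MotionError', <class 'rig.MotionError'>), ('grip_point_offset', -0.0187)]
```

View pics/s3c.png

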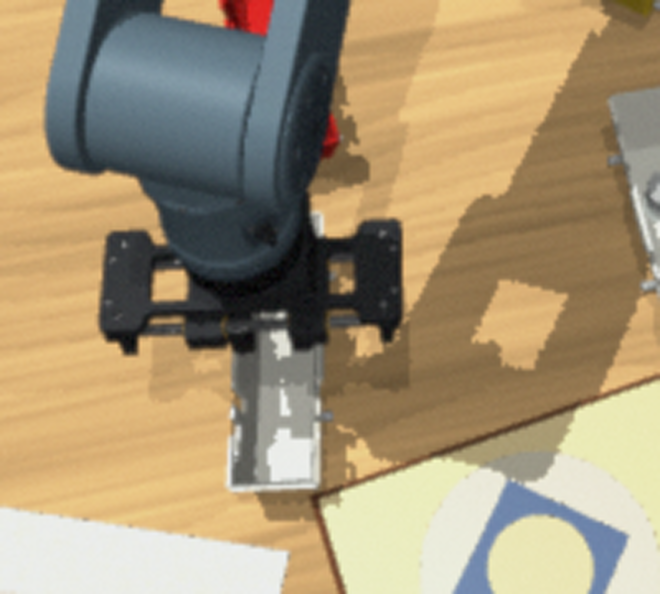

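Run:
```python
from h import *
c=dict(np.load('pics/w3.npz'))
P=np.array([wray(c,p,.055) for p in [(222,68),(346,68),(239,380),(328,380)]])*1000
d=P[:2].mean(0)-P[2:].mean(0);print(P.round(),P.mean(0),np.linalg.norm(d),np.degrees(np.arctan2(d[1],d[0])))
Tc=np.array(c['tool_from_camera']);K=np.array(c['intrinsics'])
for y in(-.044,-.031,-.015,0,.015,.031,.044):
  for z in (0,-.019,-.045):
    p=np.linalg.inv(Tc)@[0,y,z,1]; q=K@p[:3]; print(y,z,(q[:2]/q[2]).round(),end=' ')
  print()
```

```text
[[ 713. -154.   55.]
 [ 703. -213.   55.]
 [ 524. -121.   55.]
 [ 514. -180.   55.]] [ 613.64546676 -166.70293209   55.        ] 192.14263551013963 -9.920533592086857
-0.044 0 [216. 238.] -0.044 -0.019 [209. 250.] -0.044 -0.045 [197. 272.] 
-0.031 0 [235. 238.] -0.031 -0.019 [231. 250.] -0.031 -0.045 [222. 272.] 
-0.015 0 [259. 238.] -0.015 -0.019 [257. 250.] -0.015 -0.045 [253. 272.] 
0 0 [282. 238.] 0 -0.019 [282. 250.] 0 -0.045 [282. 272.] 
0.015 0 [305. 238.] 0.015 -0.019 [307. 250.] 0.015 -0.045 [311. 272.] 
0.031 0 [329. 238.] 0.031 -0.019 [333. 250.] 0.031 -0.045 [341. 272.] 
0.044 0 [348. 238.] 0.044 -0.019 [355. 250.] 0.044 -0.045 [366. 272.]
```

Run:
```python
import cv2,numpy as np
a=cv2.imread('pics/w2.png')[190:390,130:430]; b=cv2.imread('pics/w3.png')[190:390,130:430]
o=np.vstack([a,b]); o=cv2.resize(o,None,fx=1.5,fy=1.5,interpolation=cv2.INTER_CUBIC); o=np.clip(o.astype(float)*1.8,0,255).astype('uint8'); cv2.imwrite('pics/fing.png',o)
```

```text
(no output)
```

View pics/fing.png

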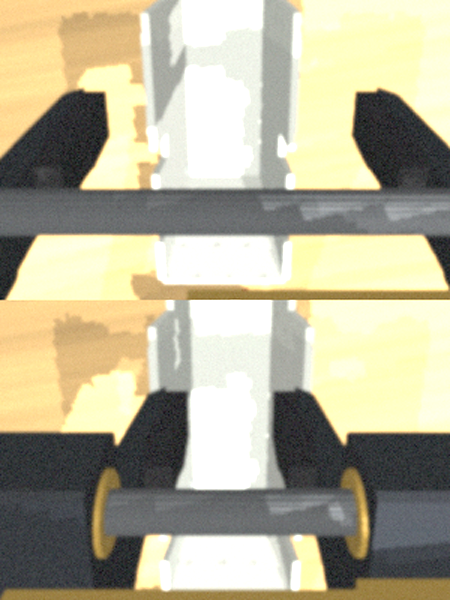

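Reading the wrist picture, the finger tips end at row 250 rather than 238. They are closing above the rim with nothing between them, so the real tips are roughly 35 mm short of the nominal TCP. I'll reopen, then go lower in small steps while watching the force.

apply_moves([
  {"delta_pos": [0,0,0],"twist": 0},
  {"delta_pos": [0,0,0],"twist": 0},
  {"delta_pos": [0,0,0],"twist": 0},
  {"delta_pos": [0,0,0],"twist": 0},
  {"delta_pos": [0,0,0],"twist": 0},
  {"delta_pos": [0,0,0],"twist": 0},
  {"delta_pos": [0,0,0],"twist": 0},
  {"delta_pos": [0,0,0],"twist": 0},
], hand=0)

```text
time: 3.98
eef_pos: [0.6104, -0.1651, 0.0286]
ee_rot: [180.0, -0.0, -9.8]
contact_force: [0.6, 0.5, -0.3]
finger_gap: 0.0738
```

Run:
```python
from h import *
s,c=snap('wrist','w4'); print(s['eef_pos'],s['time'],s['contact_force'],s['finger_gap'])
# tip depth from stereo-like scale: solve z s.t. inner half gap
Tc=np.array(c['tool_from_camera']);K=np.array(c['intrinsics'])
for x in(-.009,0,.009):
  for z in(-.03,-.035,-.04,-.045):
    p=np.linalg.inv(Tc)@[x,.044,z,1]; q=K@p[:3]; print(x,z,(q[:2]/q[2]).round(),end=' ')
  print()
cv2.imwrite('pics/w4c.png',cv2.resize(c['pixels'][190:390,130:430,::-1],None,fx=2.5,fy=2.5,interpolation=cv2.INTER_CUBIC))
```

```text
[ 0.61043287 -0.16510903  0.02864039] 3.9833 [ 0.55922019  0.49838237 -0.33919215] 0.07376214910934478
-0.009 -0.03 [358. 273.] -0.009 -0.035 [360. 277.] -0.009 -0.04 [362. 282.] -0.009 -0.045 [365. 287.] 
0 -0.03 [359. 259.] 0 -0.035 [361. 263.] 0 -0.04 [364. 267.] 0 -0.045 [366. 272.] 
0.009 -0.03 [361. 244.] 0.009 -0.035 [363. 248.] 0.009 -0.04 [365. 252.] 0.009 -0.045 [368. 256.]
```

View pics/w4c.png

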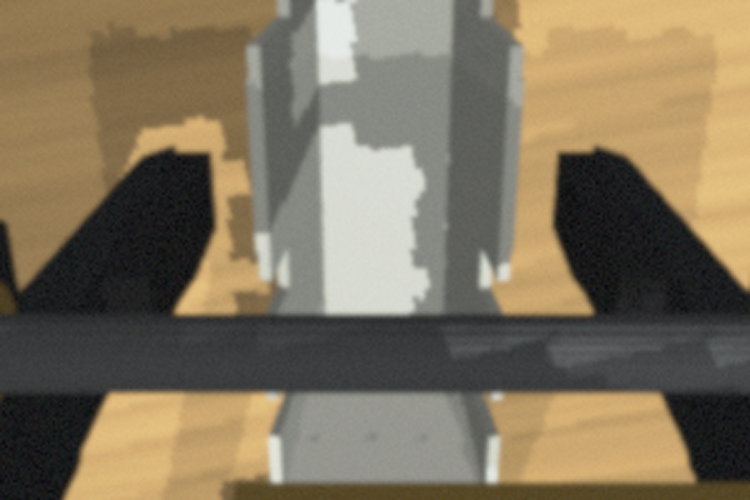

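The tip's front edge sits at row 250, inner column about 365, which puts the real tip near tool z = -38 mm. The pads therefore need about 36 mm more descent.

apply_moves([
  {"delta_pos": [0,0,0],"twist": 0},
  {"delta_pos": [0,0,0],"twist": 0},
  {"delta_pos": [0,0,-6],"twist": 0},
  {"delta_pos": [0,0,-6],"twist": 0},
  {"delta_pos": [0,0,-6],"twist": 0},
  {"delta_pos": [0,0,0],"twist": 0},
])

```text
time: 4.53
eef_pos: [0.609, -0.1645, 0.0085]
ee_rot: [-179.9, 0.2, -9.8]
contact_force: [-0.7, 0.3, 0.0]
finger_gap: 0.0881
```

apply_moves([
  {"delta_pos": [0,0,-5],"twist": 0},
  {"delta_pos": [0,0,-4],"twist": 0},
  {"delta_pos": [0,0,0],"twist": 0},
])

```text
time: 4.78
eef_pos: [0.6097, -0.1648, 0.0004]
ee_rot: [-180.0, 0.1, -9.8]
contact_force: [-0.1, 0.4, -0.7]
finger_gap: 0.0881
```

Run:
```python
from h import *
s,c=snap('wrist','w5'); print(s['eef_pos'],s['time'],s['contact_force'],s['finger_gap'])
s,c=snap('scene','s5')
cv2.imwrite('pics/s5c.png',cv2.resize(c['pixels'][180:360,130:330,::-1],None,fx=3.3,fy=3.3,interpolation=cv2.INTER_CUBIC))
```

```text
[ 6.09719070e-01 -1.64769890e-01  4.48494116e-04] 4.7833 [-0.09770883  0.394564   -0.71576163] 0.08814119045647424
```

View pics/w5.png

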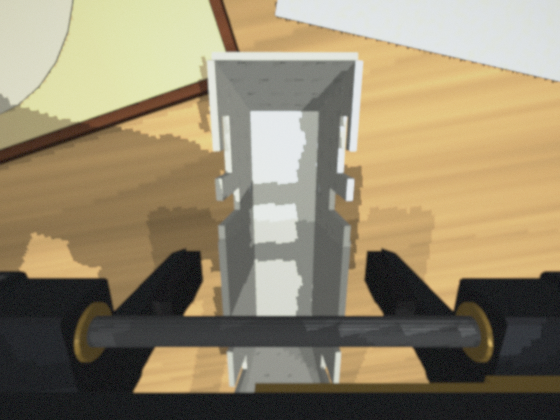

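View pics/s5c.png

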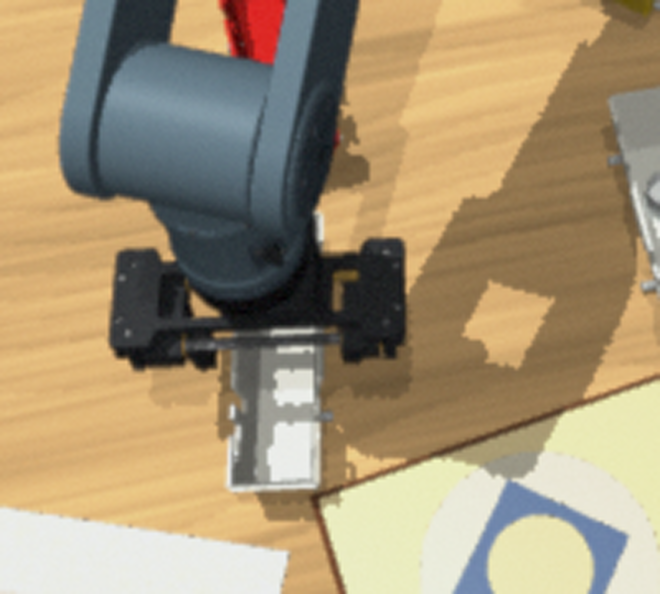

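apply_moves([
  {"delta_pos": [0,0,-4],"twist": 0},
  {"delta_pos": [0,0,-4],"twist": 0},
  {"delta_pos": [0,0,-1],"twist": 0},
  {"delta_pos": [0,0,0],"twist": 0},
])

```text
time: 5.22
eef_pos: [0.61, -0.1649, -0.008]
ee_rot: [-180.0, 0.1, -9.8]
contact_force: [0.3, 0.0, 0.6]
finger_gap: 0.0884
```

apply_moves([
  {"delta_pos": [0,0,0],"twist": 0},
  {"delta_pos": [0,0,0],"twist": 0},
  {"delta_pos": [0,0,0],"twist": 0},
  {"delta_pos": [0,0,0],"twist": 0},
  {"delta_pos": [0,0,0],"twist": 0},
  {"delta_pos": [0,0,0],"twist": 0},
], hand=255)

```text
time: 5.72
eef_pos: [0.6105, -0.1652, -0.0072]
ee_rot: [180.0, -0.0, -9.8]
contact_force: [0.1, -0.2, -0.3]
finger_gap: 0.0615
```

Gripped, with the gap at 61.5 mm. Next I lift, then turn half round while carrying it towards the far end of the base. There I'll pre-tilt the tray by pressing its +x half down on the base's end rim, so it pivots in the pads.

apply_moves([
  {"delta_pos": [0,0,15],"twist": 0},
  {"delta_pos": [0,0,25],"twist": 0},
  {"delta_pos": [0,0,30],"twist": 0},
  {"delta_pos": [0,0,30],"twist": 0},
  {"delta_pos": [0,0,20],"twist": 0.06},
  {"delta_pos": [0,0,0],"twist": 0.12},
  {"delta_pos": [0,0,0],"twist": 0.12},
  {"delta_pos": [0,0,0],"twist": 0.12},
])

```text
time: 6.38
eef_pos: [0.6104, -0.1651, 0.1131]
ee_rot: [180.0, -0.0, 14.6]
contact_force: [-0.8, -0.1, -1.5]
finger_gap: 0.0615
```

apply_moves([
  {"delta_pos": [5,12.5,0],"twist": 0.12},
  {"delta_pos": [5,12.5,0],"twist": 0.12},
  {"delta_pos": [5,12.5,0],"twist": 0.12},
  {"delta_pos": [5,12.5,0],"twist": 0.12},
  {"delta_pos": [5,12.5,0],"twist": 0.12},
  {"delta_pos": [5,12.5,0],"twist": 0.12},
  {"delta_pos": [5,12.5,0],"twist": 0.12},
  {"delta_pos": [5,12.5,0],"twist": 0.12},
])

```text
time: 7.05
eef_pos: [0.6502, -0.0643, 0.1121]
ee_rot: [-179.9, 0.0, 69.6]
contact_force: [0.8, 0.4, -1.4]
finger_gap: 0.0614
```

apply_moves([
  {"delta_pos": [5,12.5,0],"twist": 0.12},
  {"delta_pos": [5,12.5,0],"twist": 0.12},
  {"delta_pos": [5,12.5,0],"twist": 0.12},
  {"delta_pos": [5,12.5,0],"twist": 0.12},
  {"delta_pos": [5,12.5,0],"twist": 0.12},
  {"delta_pos": [5,12.5,0],"twist": 0.12},
  {"delta_pos": [5,12.5,0],"twist": 0.12},
  {"delta_pos": [5,12.5,0],"twist": 0.12},
])

```text
time: 7.72
eef_pos: [0.6902, 0.0357, 0.112]
ee_rot: [-180.0, -0.0, 124.6]
contact_force: [-0.1, 0.2, -1.8]
finger_gap: 0.0617
```

apply_moves([
  {"delta_pos": [5,12.5,0],"twist": 0.12},
  {"delta_pos": [5,12.5,0],"twist": 0.12},
  {"delta_pos": [5,12.5,0],"twist": 0.12},
  {"delta_pos": [5,12.5,0],"twist": 0.12},
  {"delta_pos": [5,12.5,0],"twist": 0.12},
  {"delta_pos": [5,12.5,0],"twist": 0.12},
  {"delta_pos": [0,0,0],"twist": 0.12},
  {"delta_pos": [0,0,0],"twist": 0},
])

```text
time: 8.38
eef_pos: [0.72, 0.1109, 0.1118]
ee_rot: [-180.0, -0.1, 172.7]
contact_force: [-0.1, -0.0, -1.6]
finger_gap: 0.0615
```

Run:
```python
from h import *
s,c=snap('wrist','w6'); print(s['eef_pos'],s['ee_rot'],s['joint_pos'].round(1),s['time'],s['contact_force'],s['torque'],s['finger_gap'])
s,c=snap('scene','s6'); s,c=snap('top','t6')
```

```text
[0.72003496 0.11085155 0.11184967] [-1.79991818e+02 -6.32679641e-02  1.72696763e+02] [ -0.6  33.9  71.   -0.   75.2 -83.2] 8.3833 [-0.10728232 -0.00478183 -1.57475555] [ 0.08212179 -0.11901592  0.01794327] 0.06148919375006945
```

View pics/w6.png

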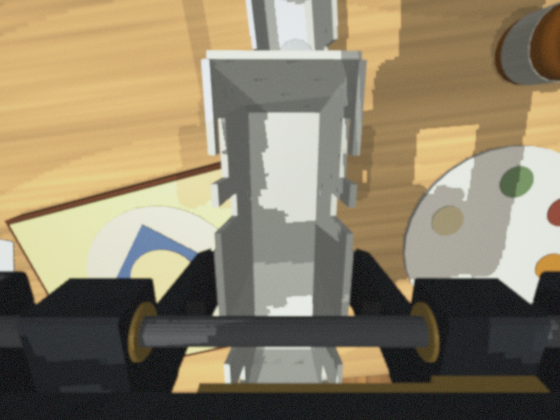

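View pics/s6.png

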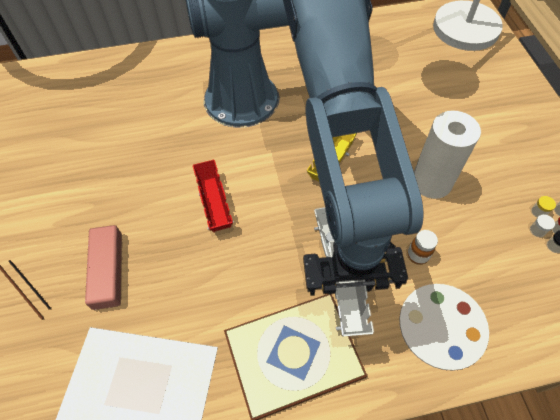

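View pics/t6.png

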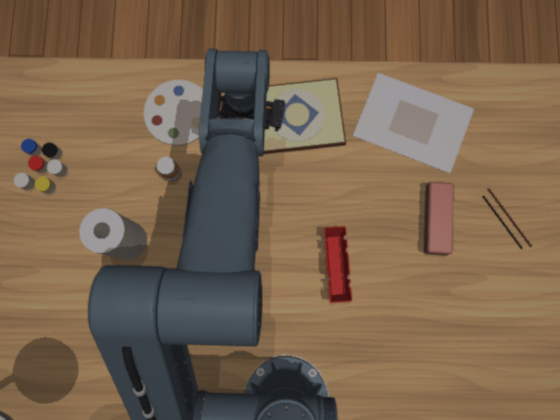

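The tray is held level and turned round (w6: rim far edge at row 55, base tray just beyond it). I'll step sideways for a clear wrist view of the base to refine its pose.

apply_moves([
  {"delta_pos": [-20,-24,18],"twist": 0.05},
  {"delta_pos": [-20,-24,18],"twist": 0.05},
  {"delta_pos": [-20,-24,18],"twist": 0},
  {"delta_pos": [-20,-24,18],"twist": 0},
  {"delta_pos": [-20,-24,18],"twist": 0},
  {"delta_pos": [0,0,0],"twist": 0},
  {"delta_pos": [0,0,0],"twist": 0},
])

```text
time: 9.12
eef_pos: [0.6206, -0.012, 0.2046]
ee_rot: [-180.0, 0.2, 177.8]
contact_force: [1.0, 0.7, -1.8]
finger_gap: 0.0615
```

Run:
```python
from h import *
s,c=snap('wrist','w7'); print(s['eef_pos'],s['ee_rot'],s['time'])
cv2.imwrite('pics/w7b.png',cv2.resize(c['pixels'][:,:,::-1],(800,600),interpolation=cv2.INTER_CUBIC))
```

```text
[ 0.62061619 -0.01199122  0.20459247] [-179.97189327    0.19179794  177.78434467] 9.1167
```

View pics/w7b.png

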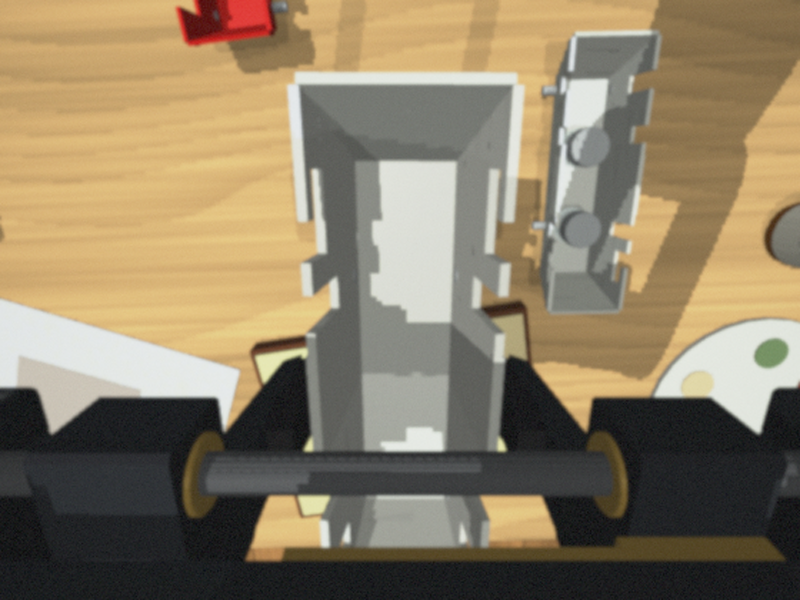

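Run:
```python
from h import *
c=dict(np.load('pics/w7.npz'))
def W(p,z): return wray(c,[(p[0]+.5)*.7-.5,(p[1]+.5)*.7-.5],z)*1000
P=np.array([W(p,.055) for p in [(550,312),(622,312),(573,33),(659,33)]])
d=P[:2].mean(0)-P[2:].mean(0);print(P.round(),P.mean(0),np.linalg.norm(d),np.degrees(np.arctan2(d[1],d[0])))
Q=np.array([W(p,.0075) for p in [(539,226),(548,91)]]);e=Q[0]-Q[1]
print(Q,np.linalg.norm(e),np.degrees(np.arctan2(e[1],e[0])))
y=np.radians(-1.4);u=np.array([np.cos(y),np.sin(y)]);n=np.array([-u[1],u[0]])
print('center from pins',[Q[0][:2]-36*u+34*n,Q[1][:2]+72*u+34*n])
H=np.array([W(p,.2668) for p in [(293,74),(521,74)]]);print('held +x end',H, 'TCP',c['s_pos'])
uu=np.radians(c['s_rot'][2]);v=np.array([np.cos(uu),np.sin(uu)]);print('dist along',(H.mean(0)[:2]-c['s_pos'][:2]*1000)@v, 'lat',(H.mean(0)[:2]-c['s_pos'][:2]*1000)@np.array([-v[1],v[0]]))
```

```text
[[667. 104.  55.]
 [669. 164.  55.]
 [466. 107.  55.]
 [468. 165.  55.]] [567.53517895 135.12778737  55.        ] 201.1707672395344 -0.621840508157459
[[603.66823405 105.83067743   7.5       ]
 [495.38084893 106.93106182   7.5       ]] 108.29297586317658 -0.5822027304316538
center from pins [array([568.50967448, 140.7000865 ]), array([568.19005025, 139.16179565])]
held +x end [[519.75100273 -37.49705405 266.8       ]
 [522.04709998  20.64451555 266.8       ]] TCP [ 0.62061619 -0.01199122  0.20459247]
dist along 99.78041367931071 lat 0.29286209517617523
```

apply_moves([
  {"delta_pos": [18.2,24,-10],"twist": 0.021},
  {"delta_pos": [18.2,24,-15],"twist": 0},
  {"delta_pos": [18.2,24,-20],"twist": 0},
  {"delta_pos": [18.2,24,-20],"twist": 0},
  {"delta_pos": [18.2,24,-20],"twist": 0},
  {"delta_pos": [18.2,24.5,-20],"twist": 0},
  {"delta_pos": [0,0,-20],"twist": 0},
  {"delta_pos": [0,0,-15],"twist": 0},
])

```text
time: 9.83
eef_pos: [0.7282, 0.1374, 0.0578]
ee_rot: [180.0, -0.3, 179.4]
contact_force: [-0.4, -0.3, -2.3]
finger_gap: 0.0612
```

apply_moves([
  {"delta_pos": [0,0,0],"twist": 0},
  {"delta_pos": [0,0,0],"twist": 0},
  {"delta_pos": [0,0,0],"twist": 0},
])

```text
time: 10.08
eef_pos: [0.7301, 0.1338, 0.0636]
ee_rot: [-180.0, 0.1, 179.2]
contact_force: [-0.2, -0.2, -1.0]
finger_gap: 0.0614
```

Run:
```python
from h import *
s,c=snap('wrist','w8'); print(s['eef_pos'],s['ee_rot'],s['time'],s['contact_force'])
cv2.imwrite('pics/w8b.png',cv2.resize(c['pixels'][:,:,::-1],(800,600),interpolation=cv2.INTER_CUBIC))
s,c=snap('scene','s8');cv2.imwrite('pics/s8c.png',cv2.resize(c['pixels'][180:360,280:480,::-1],None,fx=3.3,fy=3.3,interpolation=cv2.INTER_CUBIC))
```

```text
[0.73007866 0.13384627 0.06360674] [-1.79997984e+02  6.02762852e-02  1.79248425e+02] 10.0833 [-0.23925269 -0.17228439 -0.96511541]
```

View pics/w8b.png

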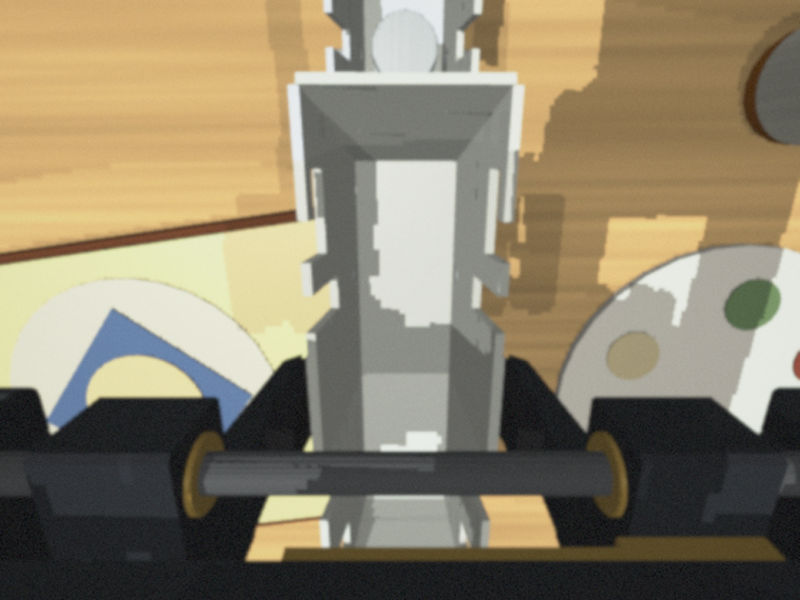

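View pics/s8c.png

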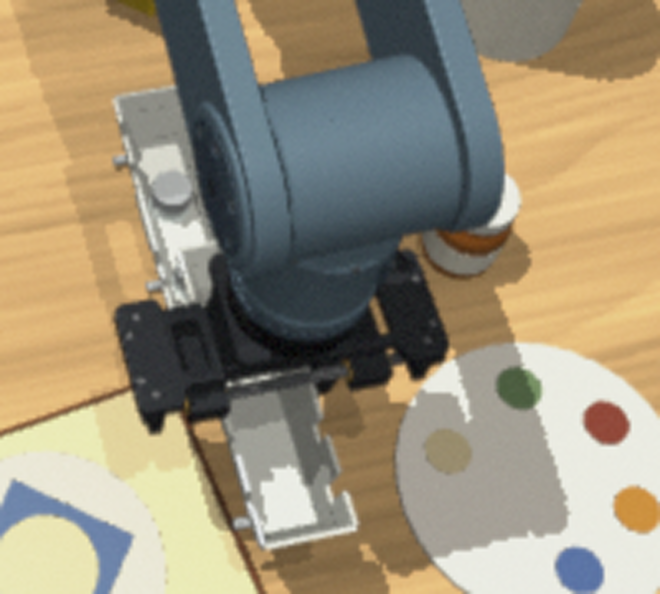

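apply_moves([
  {"delta_pos": [0,-1,-7],"twist": -0.003},
  {"delta_pos": [0,0,-5],"twist": 0},
  {"delta_pos": [0,0,-3],"twist": 0},
  {"delta_pos": [0,0,-2],"twist": 0},
  {"delta_pos": [0,0,-2],"twist": 0},
  {"delta_pos": [0,0,0],"twist": 0},
])

```text
time: 10.68
eef_pos: [0.731, 0.1332, 0.0447]
ee_rot: [-180.0, 0.2, 179.1]
contact_force: [2.2, -0.8, 4.2]
finger_gap: 0.0617
```

apply_moves([
  {"delta_pos": [1.5,0,0],"twist": 0},
  {"delta_pos": [1.2,0,-2],"twist": 0},
  {"delta_pos": [1.2,0,-2],"twist": 0},
  {"delta_pos": [0,0,0],"twist": 0},
])

```text
time: 11.02
eef_pos: [0.734, 0.1334, 0.0394]
ee_rot: [180.0, 0.0, 179.1]
contact_force: [2.9, -1.3, 2.8]
finger_gap: 0.0613
```

apply_moves([
  {"delta_pos": [1.3,0,-2],"twist": 0},
  {"delta_pos": [1.3,0,-2],"twist": 0},
  {"delta_pos": [1.3,0,-2],"twist": 0},
  {"delta_pos": [0,0,0],"twist": 0},
])

```text
time: 11.35
eef_pos: [0.7373, 0.1334, 0.0328]
ee_rot: [180.0, -0.0, 179.1]
contact_force: [2.0, -0.7, 2.2]
finger_gap: 0.0613
```

Run:
```python
from h import *
s,c=snap('wrist','w9'); print(s['eef_pos'],s['ee_rot'],s['time'],s['contact_force'])
cv2.imwrite('pics/w9b.png',cv2.resize(c['pixels'][:,:,::-1],(800,600),interpolation=cv2.INTER_CUBIC))
```

```text
[0.73727325 0.13341075 0.03277733] [ 1.79996192e+02 -4.13117631e-02  1.79129757e+02] 11.35 [ 2.01243685 -0.71412034  2.20090659]
```

View pics/w9b.png

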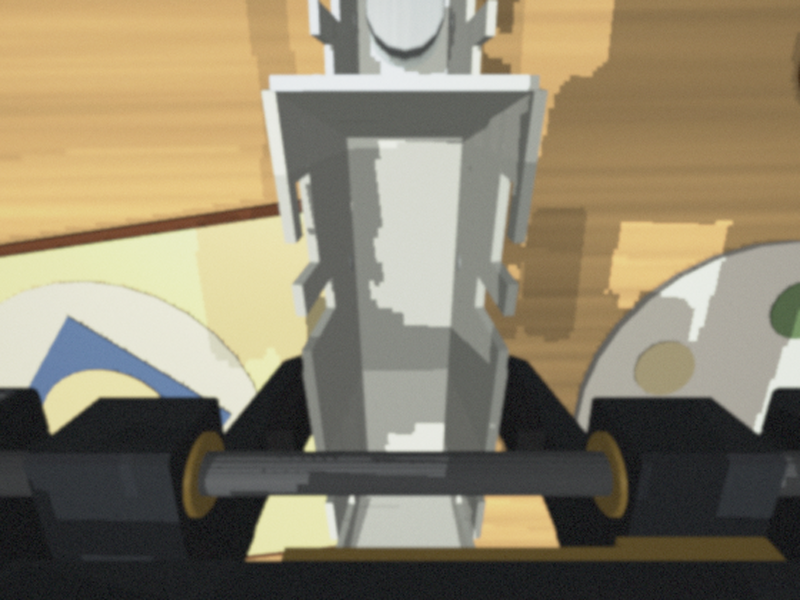

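Pivoting works: the end rim in w9 has widened from 222 to 268 px. I'll lift off and sidestep to re-measure both the base and the tilt.

apply_moves([
  {"delta_pos": [2,0,10],"twist": 0},
  {"delta_pos": [0,0,20],"twist": 0},
  {"delta_pos": [-19,-24,25],"twist": 0},
  {"delta_pos": [-20,-24,25],"twist": 0},
  {"delta_pos": [-20,-24,25],"twist": 0},
  {"delta_pos": [-20,-24,25],"twist": 0},
  {"delta_pos": [-20,-24,20],"twist": 0},
  {"delta_pos": [-20,-24,20],"twist": 0},
])

```text
time: 12.07
eef_pos: [0.6189, -0.0112, 0.2049]
ee_rot: [180.0, -0.0, 179.2]
contact_force: [-0.4, -0.1, -2.0]
finger_gap: 0.0616
```

apply_moves([
  {"delta_pos": [0,0,0],"twist": 0},
  {"delta_pos": [0,0,0],"twist": 0},
  {"delta_pos": [0,0,0],"twist": 0},
  {"delta_pos": [0,0,0],"twist": 0},
])

```text
time: 12.4
eef_pos: [0.62, -0.0096, 0.2023]
ee_rot: [180.0, -0.1, 179.2]
contact_force: [1.0, 0.0, -2.5]
finger_gap: 0.0617
```

Run:
```python
from h import *
s,c=snap('wrist','w10'); print(s['eef_pos'],s['ee_rot'],s['time'])
cv2.imwrite('pics/w10b.png',cv2.resize(c['pixels'][:,:,::-1],(800,600),interpolation=cv2.INTER_CUBIC))
s,c=snap('scene','s10')
cv2.imwrite('pics/s10b.png',cv2.resize(c['pixels'][170:350,160:400,::-1],(800,600),interpolation=cv2.INTER_CUBIC))
```

```text
[ 0.62000914 -0.00958326  0.2023184 ] [ 1.79951088e+02 -1.26000344e-01  1.79181315e+02] 12.4
```

View pics/w10b.png

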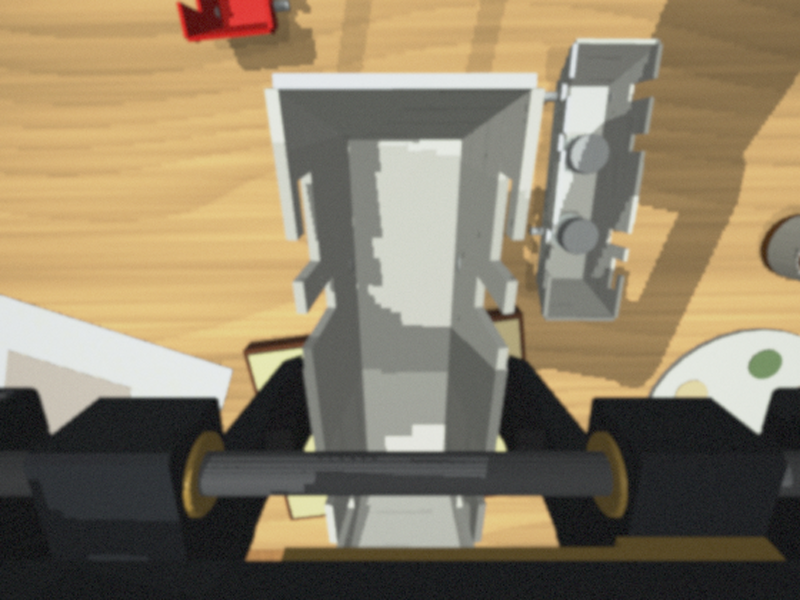

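View pics/s10b.png

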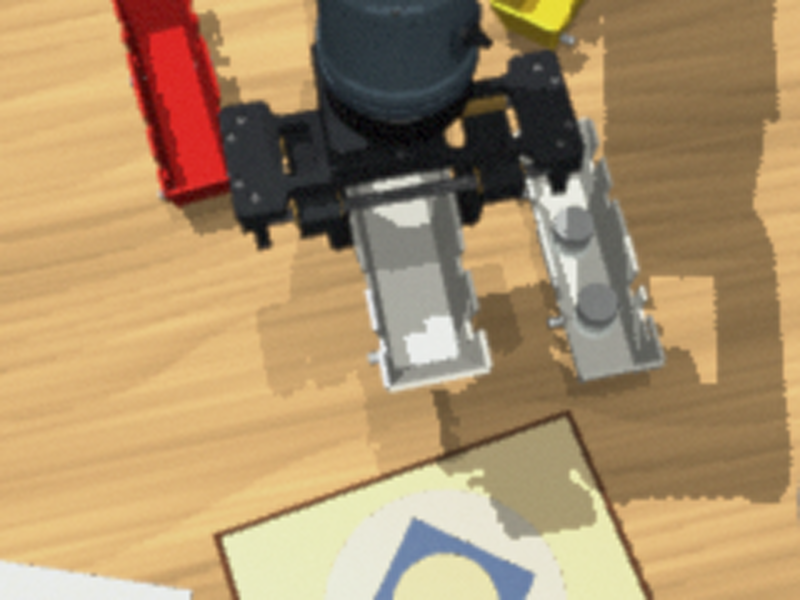

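Run:
```python
from h import *
c=dict(np.load('pics/w10.npz'))
def W(p,z): return wray(c,[(p[0]+.5)*.7-.5,(p[1]+.5)*.7-.5],z)*1000
P=np.array([W(p,.055) for p in [(543,319),(618,319),(575,41),(661,41)]])
d=P[:2].mean(0)-P[2:].mean(0);print(P.round(),P.mean(0),np.linalg.norm(d),np.degrees(np.arctan2(d[1],d[0])))
tcp=c['s_pos']*1000
for w0 in(58.2,59.5,61):
  best=min(np.arange(.2,.32,.0005),key=lambda z:abs(np.linalg.norm(W((271,74),z)-W((538,74),z))-w0))
  m=(W((271,74),best)+W((538,74),best))/2; r=m-tcp
  # same on w7
  c7=dict(np.load('pics/w7.npz'));f=lambda p,z:wray(c7,[(p[0]+.5)*.7-.5,(p[1]+.5)*.7-.5],z)*1000
  b7=min(np.arange(.2,.32,.0005),key=lambda z:abs(np.linalg.norm(f((293,74),z)-f((521,74),z))-w0)); r7=(f((293,74),b7)+f((521,74),b7))/2-c7['s_pos']*1000
  # pivot at tcp z +54.2 
  a=np.arctan2(r[2]-54.2,-r[0]); a7=np.arctan2(r7[2]-54.2,-r7[0])
  print(w0,r.round(1),r7.round(1),'tilt',a-a7)
S=dict(np.load('pics/s10.npz'))
uv=(272.5,277)
for th in(.18,.2,.22,.24):
  lx,lz=-72-1.5,7.5-47; x=lx*np.cos(th)-lz*np.sin(th)
  x=-(abs(lx)*np.cos(th)+lz*np.sin(th)); z=-abs(lx)*np.sin(th)+lz*np.cos(th)
  Pw=np.array([tcp[0]-x,tcp[1]-34,tcp[2]+54.2+z]); print(th,Pw.round(1),proj(S,Pw/1000))
```

```text
[[668. 102.  55.]
 [669. 164.  55.]
 [467. 107.  55.]
 [467. 166.  55.]] [567.65       134.72381229  55.        ] 201.2977693392663 -1.0233100834778812
58.2 [-96.4   0.4  80.7] [-99.7   3.6  62.4] tilt 0.18585785645766842
59.5 [-96.9   0.4  78.2] [-100.2    3.6   59.4] tilt 0.19078449131626318
61 [-97.3   0.4  75.7] [-100.7    3.6   56.4] tilt 0.19541467257419884
0.18 [685.2 -43.6 204.5] [[270.27689176 277.86291038]]
0.2 [684.2 -43.6 203.2] [[270.18717517 277.63524277]]
0.22 [683.1 -43.6 201.9] [[270.09479998 277.39224148]]
0.24 [682.  -43.6 200.7] [[269.99981534 277.13407983]]
```

Base unmoved at (567.6,134.8), yaw -1.0°; tilt is about 0.195 rad with the end-pin end down. Next I move to hover so that the end pins are over the hook gap.

apply_moves([
  {"delta_pos": [-10,24,0],"twist": -0.003},
  {"delta_pos": [-10,24,0],"twist": 0},
  {"delta_pos": [-10,24,-15],"twist": 0},
  {"delta_pos": [-10,24,-20],"twist": 0},
  {"delta_pos": [-10,24,-20],"twist": 0},
  {"delta_pos": [-9,24.6,-25],"twist": 0},
  {"delta_pos": [0,0,-25],"twist": 0},
  {"delta_pos": [0,0,-17],"twist": 0},
])

```text
time: 13.17
eef_pos: [0.5589, 0.1365, 0.0783]
ee_rot: [180.0, -0.2, 179.2]
contact_force: [-1.0, 0.7, -0.2]
finger_gap: 0.0614
```

apply_moves([
  {"delta_pos": [0,0,0],"twist": 0},
  {"delta_pos": [0,0,0],"twist": 0},
  {"delta_pos": [0,0,0],"twist": 0},
  {"delta_pos": [0,0,0],"twist": 0},
])

```text
time: 13.5
eef_pos: [0.5628, 0.134, 0.0831]
ee_rot: [180.0, 0.1, 179.0]
contact_force: [-0.1, 0.6, -0.9]
finger_gap: 0.0615
```

Run:
```python
from h import *
s,c=snap('wrist','w11'); print(s['eef_pos'],s['ee_rot'],s['time'],s['contact_force'])
cv2.imwrite('pics/w11b.png',cv2.resize(c['pixels'][:,:,::-1],(800,600),interpolation=cv2.INTER_CUBIC))
s,c=snap('scene','s11')
cv2.imwrite('pics/s11b.png',cv2.resize(c['pixels'][190:300,280:420,::-1],(763,600),interpolation=cv2.INTER_CUBIC))
```

```text
[0.56283914 0.13397317 0.08314732] [1.79991295e+02 1.46589831e-01 1.78951917e+02] 13.5 [-0.07012449  0.59002522 -0.93649949]
```

View pics/w11b.png

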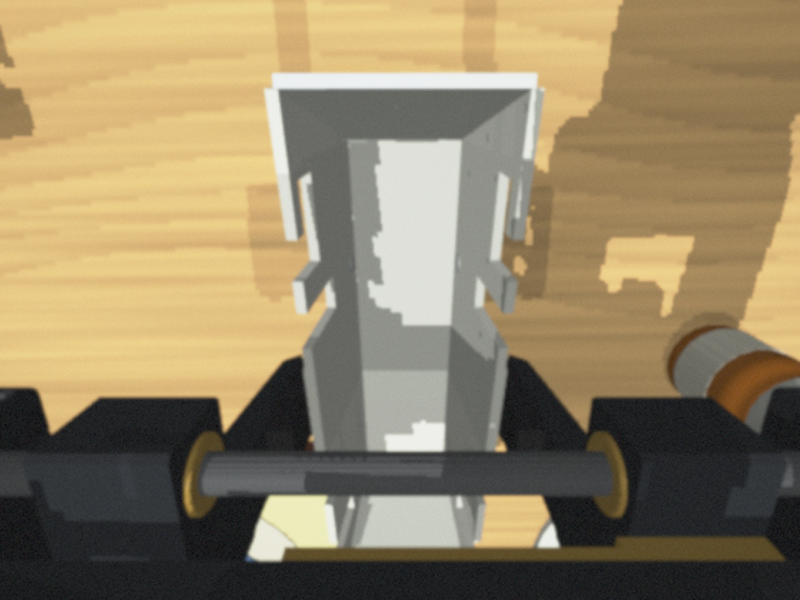

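View pics/s11b.png

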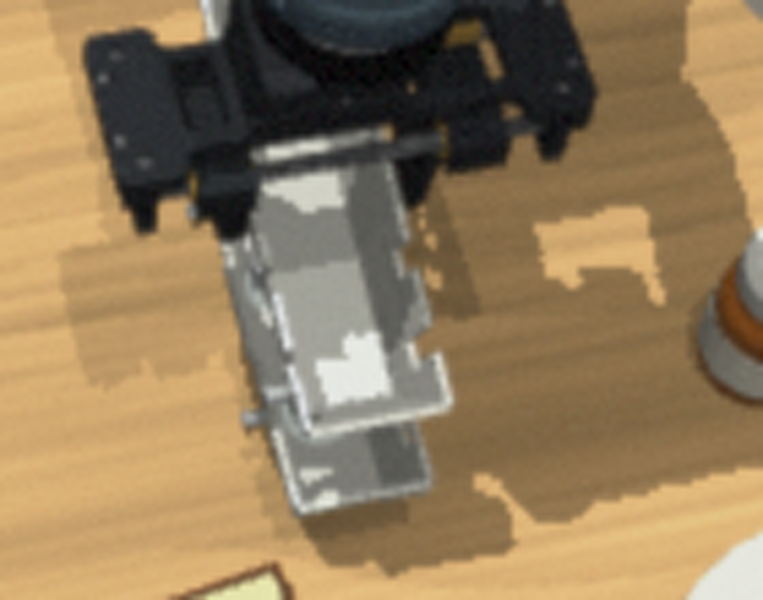

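apply_moves([
  {"delta_pos": [-1.6,1,-8],"twist": 0.001},
  {"delta_pos": [0,0,-8],"twist": 0},
  {"delta_pos": [0,0,-4],"twist": 0},
  {"delta_pos": [0,0,0],"twist": 0},
  {"delta_pos": [0,0,0],"twist": 0},
])

```text
time: 14.02
eef_pos: [0.5593, 0.1349, 0.0609]
ee_rot: [-180.0, -0.1, 179.0]
contact_force: [-0.3, 0.5, -2.1]
finger_gap: 0.0616
```

Run:
```python
from h import *
s,c=snap('scene','s12'); print(s['eef_pos'],s['ee_rot'],s['time'],s['contact_force'])
tcp=s['eef_pos']*1000
cv2.imwrite('pics/s12b.png',cv2.resize(c['pixels'][215:300,300:400,::-1],None,fx=7,fy=7,interpolation=cv2.INTER_CUBIC))
T=lambda P:(((proj(c,np.array(P)/1000)-[300,215])+.5)*7-.5).round()
y=np.radians(-1.0);u=np.array([np.cos(y),np.sin(y)]);n=np.array([-u[1],u[0]]);C=np.array([567.6,134.9])
B=lambda bx,by,bz:[*(C+bx*u+by*n),bz]
print('gap edges L',T([B(52,-30.5,55),B(64,-30.5,55)]),'R',T([B(52,30.5,55),B(64,30.5,55)]))
print('pin L tip',T([tcp[0]+64.45,tcp[1]-34-1,tcp[2]+1.2]),'base mid pin tip',T(B(36,-34,7.5)),'base end corners',T([B(102,-30.5,55),B(102,30.5,55)]))
```

```text
[0.55925408 0.13493418 0.06088574] [-1.79995921e+02 -8.26218289e-02  1.79014621e+02] 14.0167 [-0.25025927  0.52712848 -2.14932946]
gap edges L [[200. 349.]
 [209. 382.]] R [[377. 316.]
 [387. 348.]]
pin L tip [[195. 355.]] base mid pin tip [[169. 367.]] base end corners [[238. 487.]
 [419. 452.]]
```

View pics/s12b.png

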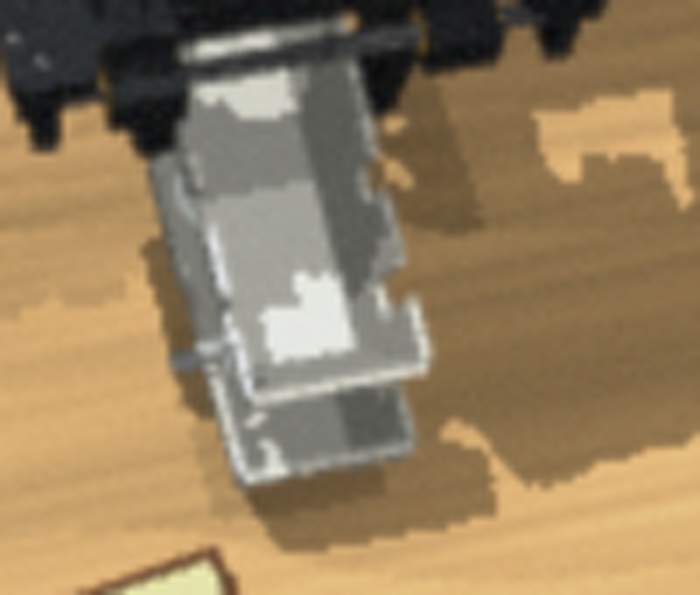

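apply_moves([
  {"delta_pos": [0,0,-1],"twist": 0},
  {"delta_pos": [0,0,0],"twist": 0},
  {"delta_pos": [0,0,0],"twist": 0},
])

```text
time: 14.32
eef_pos: [0.56, 0.135, 0.0608]
ee_rot: [180.0, 0.0, 179.0]
contact_force: [-0.2, 0.4, -1.3]
finger_gap: 0.0618
```

apply_moves([
  {"delta_pos": [1.2,0,-2],"twist": 0},
  {"delta_pos": [0,0,-3],"twist": 0},
  {"delta_pos": [0,0,-3],"twist": 0},
  {"delta_pos": [0,0,0],"twist": 0},
])

```text
time: 14.65
eef_pos: [0.5604, 0.135, 0.0517]
ee_rot: [-180.0, -0.1, 179.0]
contact_force: [-0.7, 0.3, -2.0]
finger_gap: 0.0613
```

apply_moves([
  {"delta_pos": [0.5,0,-2.5],"twist": 0},
  {"delta_pos": [0,0,-2.5],"twist": 0},
  {"delta_pos": [0,0,0],"twist": 0},
  {"delta_pos": [0,0,0],"twist": 0},
])

```text
time: 14.98
eef_pos: [0.5613, 0.135, 0.0474]
ee_rot: [-180.0, -0.0, 179.0]
contact_force: [0.2, -0.7, -0.7]
finger_gap: 0.0615
```

Run:
```python
from h import *
s,c=snap('scene','s13'); print(s['eef_pos'],s['ee_rot'],s['time'],s['contact_force'])
cv2.imwrite('pics/s13b.png',cv2.resize(c['pixels'][215:300,300:400,::-1],None,fx=7,fy=7,interpolation=cv2.INTER_CUBIC))
```

```text
[0.56131007 0.13499729 0.04735511] [-1.79997899e+02 -2.94503416e-02  1.79020370e+02] 14.9833 [ 0.22459882 -0.72042207 -0.65106865]
```

View pics/s13b.png

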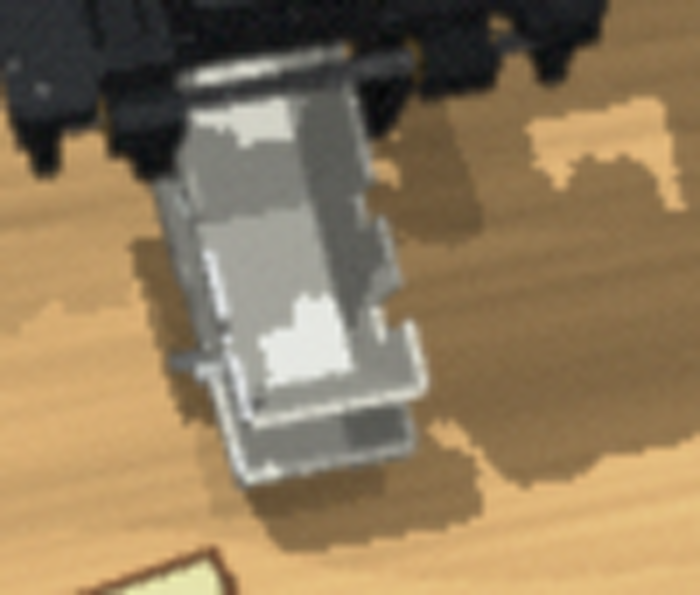

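apply_moves([
  {"delta_pos": [0,0,-1.5],"twist": 0},
  {"delta_pos": [0,0,-1],"twist": 0},
  {"delta_pos": [0,0,0],"twist": 0},
  {"delta_pos": [0,0,0],"twist": 0},
])

```text
time: 15.37
eef_pos: [0.5614, 0.135, 0.045]
ee_rot: [-180.0, -0.0, 179.0]
contact_force: [0.5, 0.6, -1.7]
finger_gap: 0.0617
```

apply_moves([
  {"delta_pos": [0,0,-1],"twist": 0},
  {"delta_pos": [0,0,0],"twist": 0},
  {"delta_pos": [0,0,0],"twist": 0},
])

```text
time: 15.62
eef_pos: [0.5615, 0.135, 0.0441]
ee_rot: [-180.0, -0.0, 179.0]
contact_force: [-0.6, 0.1, -1.8]
finger_gap: 0.0615
```

apply_moves([
  {"delta_pos": [0,0,-1],"twist": 0},
  {"delta_pos": [0,0,0],"twist": 0},
  {"delta_pos": [0,0,0],"twist": 0},
])

```text
time: 15.87
eef_pos: [0.5616, 0.135, 0.0432]
ee_rot: [-180.0, 0.0, 179.0]
contact_force: [0.8, 0.7, -1.2]
finger_gap: 0.0616
```

apply_moves([
  {"delta_pos": [0,0,-1],"twist": 0},
  {"delta_pos": [0,0,0],"twist": 0},
  {"delta_pos": [0,0,0],"twist": 0},
])

```text
time: 16.12
eef_pos: [0.5617, 0.135, 0.0424]
ee_rot: [180.0, 0.0, 179.0]
contact_force: [-0.6, 0.4, 1.1]
finger_gap: 0.0612
```

Contact with the channel floor shows at TCP z of about 42.5. I'll back off 1 mm and slide under the hooks.

apply_moves([
  {"delta_pos": [0,0,1],"twist": 0},
  {"delta_pos": [0,0,0],"twist": 0},
  {"delta_pos": [2,0,0],"twist": 0},
  {"delta_pos": [2,0,0],"twist": 0},
  {"delta_pos": [2,-0.1,0],"twist": 0},
  {"delta_pos": [0,0,0],"twist": 0},
  {"delta_pos": [0,0,0],"twist": 0},
])

```text
time: 16.7
eef_pos: [0.5678, 0.1349, 0.0431]
ee_rot: [-180.0, 0.0, 179.0]
contact_force: [-0.3, 0.2, -1.6]
finger_gap: 0.0614
```

apply_moves([
  {"delta_pos": [2,0,0],"twist": 0},
  {"delta_pos": [2,-0.1,0],"twist": 0},
  {"delta_pos": [0,0,0],"twist": 0},
  {"delta_pos": [0,0,0],"twist": 0},
])

```text
time: 17.03
eef_pos: [0.5717, 0.1348, 0.0431]
ee_rot: [180.0, 0.0, 179.0]
contact_force: [-0.3, 1.2, -1.8]
finger_gap: 0.0613
```

Run:
```python
from h import *
s,c=snap('scene','s14'); print(s['eef_pos'],s['ee_rot'],s['time'],s['contact_force'])
cv2.imwrite('pics/s14b.png',cv2.resize(c['pixels'][215:300,300:400,::-1],None,fx=7,fy=7,interpolation=cv2.INTER_CUBIC))
```

```text
[0.57174208 0.13477449 0.04312582] [1.79999667e+02 1.45019839e-02 1.79015464e+02] 17.0333 [-0.29926453  1.21904607 -1.7780428 ]
```

View pics/s14b.png

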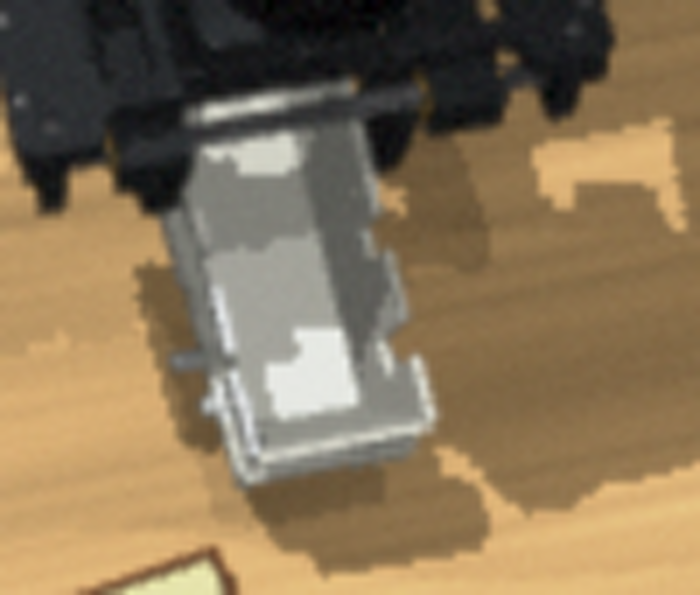

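apply_moves([
  {"delta_pos": [2,0,0],"twist": 0},
  {"delta_pos": [1.5,0,0],"twist": 0},
  {"delta_pos": [0,0,0],"twist": 0},
  {"delta_pos": [0,0,0],"twist": 0},
])

```text
time: 17.42
eef_pos: [0.5752, 0.1348, 0.0431]
ee_rot: [-180.0, 0.0, 179.0]
contact_force: [0.5, 0.9, -2.0]
finger_gap: 0.0617
```

apply_moves([
  {"delta_pos": [0,0,-1],"twist": 0},
  {"delta_pos": [-1.4,0,-2],"twist": 0},
  {"delta_pos": [-1.4,0,-2],"twist": 0},
  {"delta_pos": [0,0,0],"twist": 0},
  {"delta_pos": [0,0,0],"twist": 0},
])

```text
time: 17.83
eef_pos: [0.5721, 0.1348, 0.0382]
ee_rot: [180.0, 0.0, 179.0]
contact_force: [-1.3, -0.4, 2.2]
finger_gap: 0.0615
```

apply_moves([
  {"delta_pos": [-1.5,0,-2],"twist": 0},
  {"delta_pos": [-1.4,0,-2],"twist": 0},
  {"delta_pos": [0,0,0],"twist": 0},
  {"delta_pos": [0,0,0],"twist": 0},
])

```text
time: 18.17
eef_pos: [0.5691, 0.1348, 0.0339]
ee_rot: [180.0, -0.0, 179.0]
contact_force: [-1.1, -1.3, 3.2]
finger_gap: 0.0611
```

Run:
```python
from h import *
s,c=snap('scene','s15'); print(s['eef_pos'],s['ee_rot'],s['time'],s['contact_force'])
cv2.imwrite('pics/s15b.png',cv2.resize(c['pixels'][215:300,300:400,::-1],None,fx=7,fy=7,interpolation=cv2.INTER_CUBIC))
s,c=snap('wrist','w15');cv2.imwrite('pics/w15b.png',cv2.resize(c['pixels'][:,:,::-1],(800,600),interpolation=cv2.INTER_CUBIC))
```

```text
[0.56914126 0.13482721 0.03391139] [ 1.79999194e+02 -1.41577632e-02  1.79023425e+02] 18.1667 [-1.11894437 -1.30708537  3.15819952]
```

View pics/s15b.png

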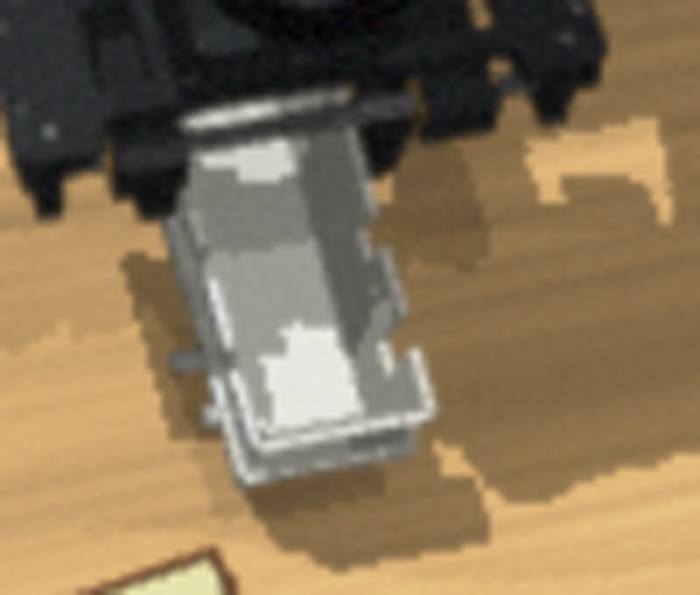

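View pics/w15b.png

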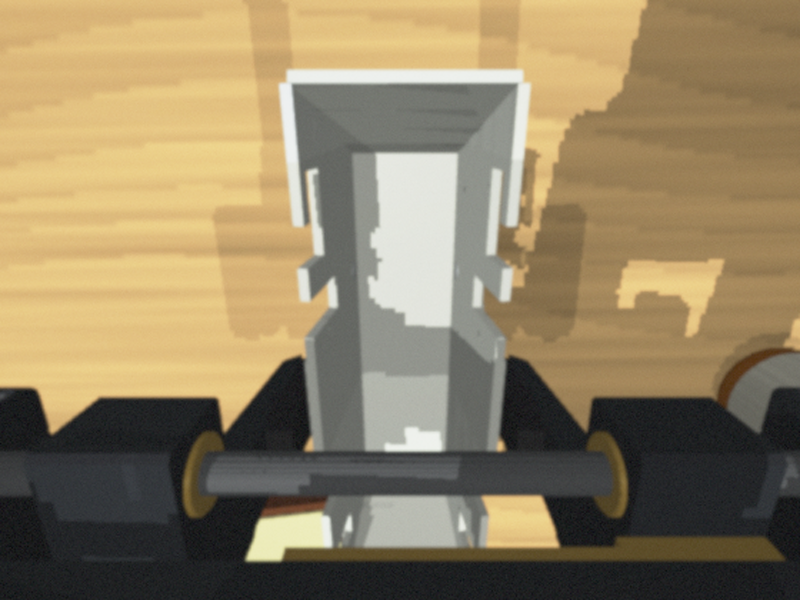

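Base unmoved, end pin visible under the hook at (212,412), and the tilt is falling (end rim 240 px, 228 px when level). I'll keep lowering.

apply_moves([
  {"delta_pos": [-1.3,0,-2],"twist": 0},
  {"delta_pos": [-1.0,0,-1.5],"twist": 0},
  {"delta_pos": [0,0,0],"twist": 0},
  {"delta_pos": [0,0,0],"twist": 0},
])

```text
time: 18.6
eef_pos: [0.5669, 0.1348, 0.0304]
ee_rot: [-180.0, -0.0, 179.0]
contact_force: [-1.5, 0.3, 1.3]
finger_gap: 0.0615
```

apply_moves([
  {"delta_pos": [-0.6,0,-1],"twist": 0},
  {"delta_pos": [0,0,0],"twist": 0},
  {"delta_pos": [0,0,0],"twist": 0},
])

```text
time: 18.85
eef_pos: [0.5665, 0.1348, 0.0296]
ee_rot: [180.0, 0.0, 179.0]
contact_force: [-1.7, 0.8, 1.1]
finger_gap: 0.0612
```

Run:
```python
from h import *
s,c=snap('scene','s16'); print(s['eef_pos'],s['ee_rot'],s['time'],s['contact_force'])
cv2.imwrite('pics/s16b.png',cv2.resize(c['pixels'][190:300,280:420,::-1],(763,600),interpolation=cv2.INTER_CUBIC))
s,c=snap('wrist','w16');cv2.imwrite('pics/w16b.png',cv2.resize(c['pixels'][:,:,::-1],(800,600),interpolation=cv2.INTER_CUBIC))
```

```text
[0.56646757 0.13481543 0.02960522] [1.79998760e+02 5.66490593e-03 1.79019127e+02] 18.85 [-1.67071466  0.75136477  1.11729647]
```

View pics/s16b.png

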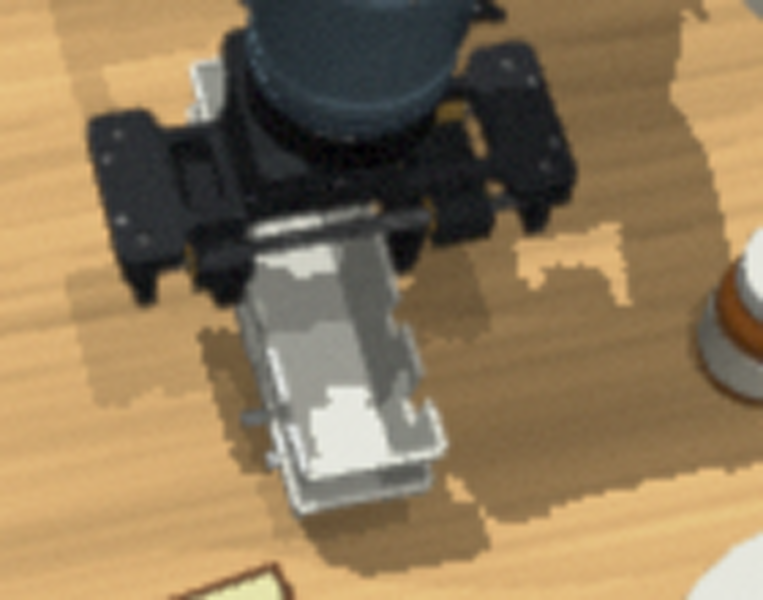

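View pics/w16b.png

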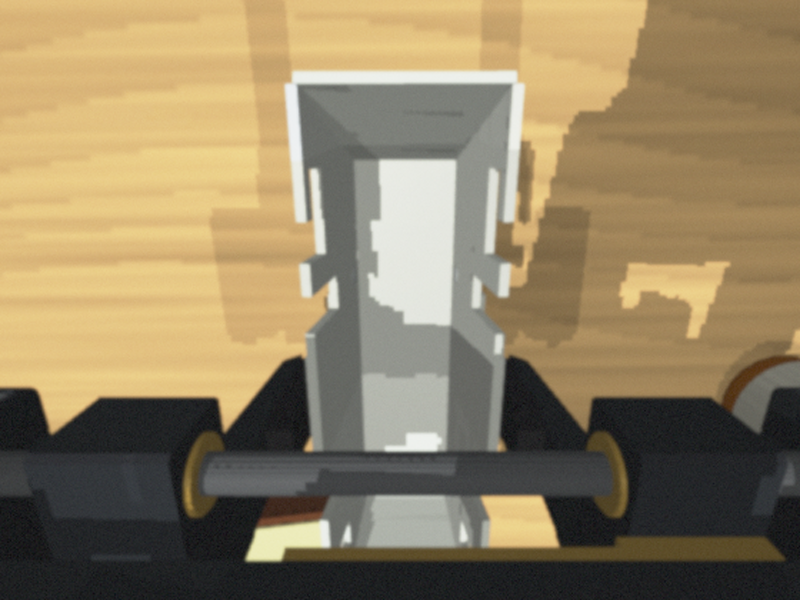

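apply_moves([
  {"delta_pos": [-0.3,0,-0.8],"twist": 0},
  {"delta_pos": [0,0,0],"twist": 0},
  {"delta_pos": [0,0,0],"twist": 0},
])

```text
time: 19.2
eef_pos: [0.5663, 0.1348, 0.0292]
ee_rot: [-180.0, 0.0, 179.0]
contact_force: [-1.6, 0.4, 4.9]
finger_gap: 0.0614
```

Force jumped with little motion, so the middle pins have bottomed. Releasing.

apply_moves([
  {"delta_pos": [0,0,0.3],"twist": 0},
  {"delta_pos": [0,0,0],"twist": 0},
  {"delta_pos": [0,0,0],"twist": 0},
  {"delta_pos": [0,0,0],"twist": 0},
  {"delta_pos": [0,0,0],"twist": 0},
  {"delta_pos": [0,0,0],"twist": 0},
], hand=0)

```text
time: 19.7
eef_pos: [0.566, 0.1348, 0.0289]
ee_rot: [-180.0, -0.0, 179.0]
contact_force: [0.9, -0.3, -0.6]
finger_gap: 0.0883
```

apply_moves([
  {"delta_pos": [0,0,0],"twist": 0},
  {"delta_pos": [0,0,10],"twist": 0},
  {"delta_pos": [0,0,20],"twist": 0},
  {"delta_pos": [0,0,30],"twist": 0},
  {"delta_pos": [0,0,35],"twist": 0},
  {"delta_pos": [0,0,35],"twist": 0},
  {"delta_pos": [0,0,0],"twist": 0},
  {"delta_pos": [0,0,0],"twist": 0},
])

```text
time: 20.37
eef_pos: [0.5682, 0.135, 0.1629]
ee_rot: [180.0, 0.4, 179.0]
contact_force: [-0.4, -0.3, -0.3]
finger_gap: 0.0879
```

apply_moves([
  {"delta_pos": [0,-38,0],"twist": 0},
  {"delta_pos": [0,-38,0],"twist": 0},
  {"delta_pos": [0,-38,0],"twist": 0},
  {"delta_pos": [0,-38,0],"twist": 0},
  {"delta_pos": [0,0,0],"twist": 0},
  {"delta_pos": [0,0,0],"twist": 0},
])

```text
time: 20.87
eef_pos: [0.5652, -0.0189, 0.1579]
ee_rot: [180.0, -0.1, 178.8]
contact_force: [0.3, 0.4, 1.0]
finger_gap: 0.0885
```

Run:
```python
from h import *
s,c=snap('scene','s17'); print(s['eef_pos'],s['time'],s['contact_force'],s['finger_gap'])
cv2.imwrite('pics/s17b.png',cv2.resize(c['pixels'][190:300,280:420,::-1],(763,600),interpolation=cv2.INTER_CUBIC))
s,c=snap('wrist','w17');cv2.imwrite('pics/w17b.png',cv2.resize(c['pixels'][:,:,::-1],(800,600),interpolation=cv2.INTER_CUBIC))
s,c=snap('top','t17')
```

```text
[ 0.56520403 -0.01892623  0.15789519] 20.8667 [0.27926402 0.42170202 1.02327999] 0.08845456425397798
```

View pics/s17b.png

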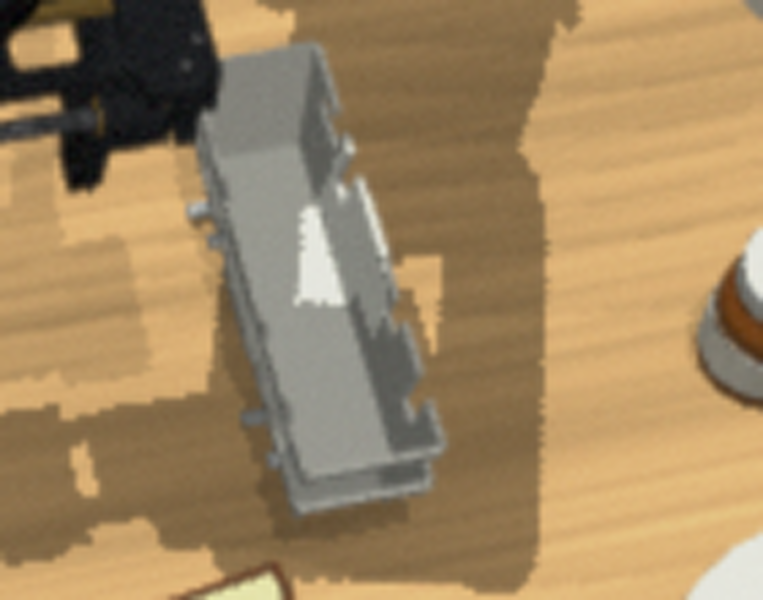

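View pics/w17b.png

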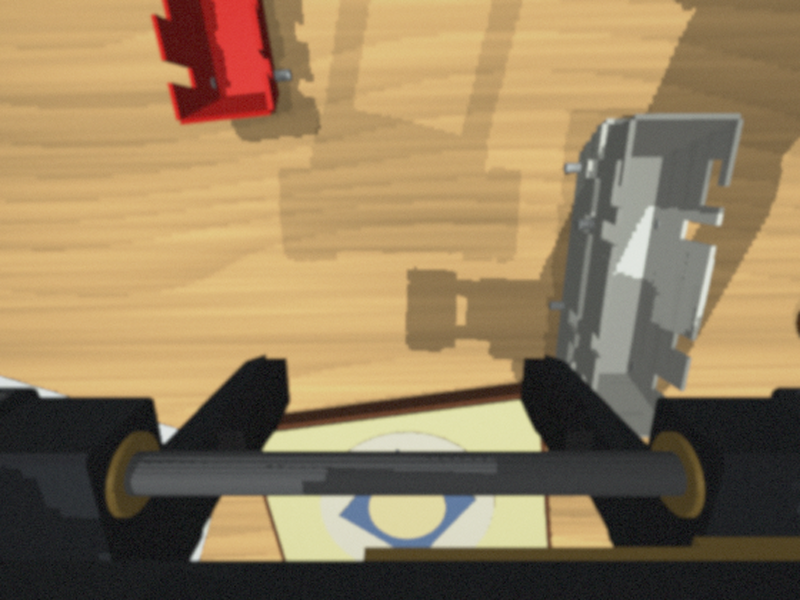

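apply_moves([
  {"delta_pos": [-20,-38,0],"twist": 0},
  {"delta_pos": [-20,-38,0],"twist": 0},
  {"delta_pos": [-20,-38,0],"twist": 0},
  {"delta_pos": [-20,-38,0],"twist": 0},
  {"delta_pos": [-20,-38,0],"twist": 0},
  {"delta_pos": [0,0,0],"twist": 0},
  {"delta_pos": [0,0,0],"twist": 0},
])

```text
time: 21.6
eef_pos: [0.4687, -0.202, 0.159]
ee_rot: [180.0, -0.0, 178.9]
contact_force: [0.5, -0.2, 0.1]
finger_gap: 0.088
```

Run:
```python
from h import *
s,c=snap('scene','s18'); print(s['eef_pos'],s['time'])
cv2.imwrite('pics/s18b.png',cv2.resize(c['pixels'][190:300,280:420,::-1],(763,600),interpolation=cv2.INTER_CUBIC))
s,c=snap('top','t18')
cv2.imwrite('pics/t18b.png',cv2.resize(c['pixels'][135:235,180:310,::-1],(780,600),interpolation=cv2.INTER_CUBIC))
```

```text
[ 0.46866302 -0.20201458  0.15902388] 21.6
```

View pics/s18b.png

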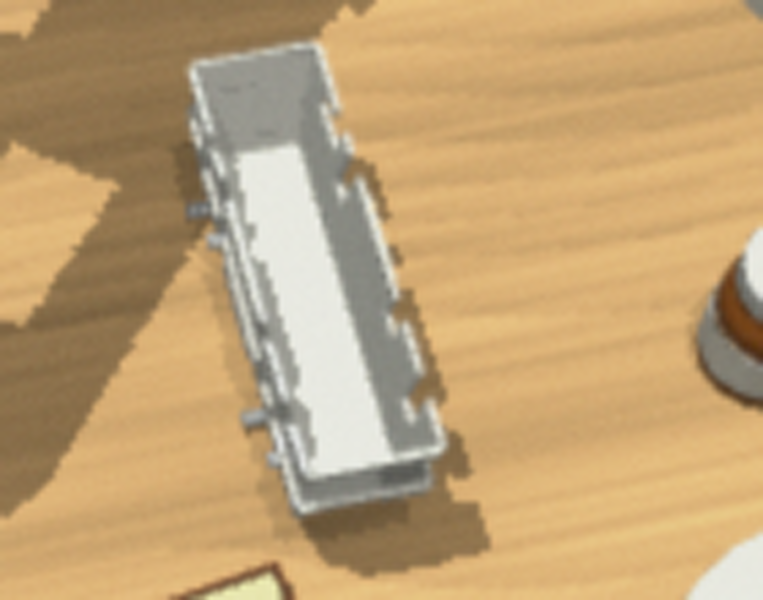

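View pics/t18b.png

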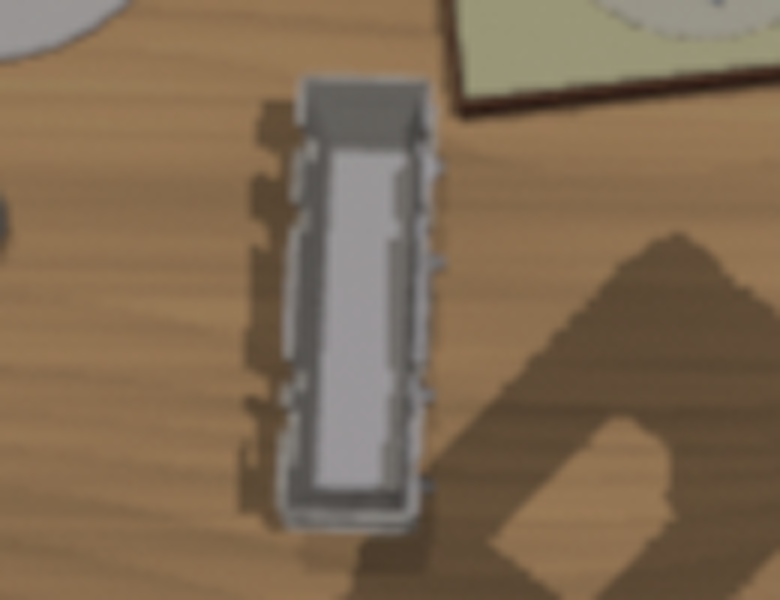

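Run:
```python
from h import *
S=dict(np.load('pics/s18.npz'));T=dict(np.load('pics/t18.npz'))
fs=lambda p:[280+(p[0]+.5)/5.45-.5,190+(p[1]+.5)/5.4545-.5]; ft=lambda p:[180+(p[0]+.5)/6-.5,135+(p[1]+.5)/6-.5]
def PM(c):
    K,R,t=cam(c); return K@np.c_[R,t]
for n,a,b in [('farL',(304,480),(433,78)),('farR',(444,448),(300,78)),('nearL',(190,63),(412,518)),('nearR',(320,43),(280,516)),('nearL2',(190,63),(412,531)),('nearR2',(320,43),(282,529)),('base farL',(298,514),(0,0))]:
    if b!=(0,0):
        X=cv2.triangulatePoints(PM(S),PM(T),np.array(fs(a)),np.array(ft(b)));print(n,(X[:3]/X[3]*1000).ravel().round(1))
    else: print(n,ray(S,fs(a),.055)*1000, ray(S,fs((431,488)),.055)*1000)
P=np.array([ray(S,fs(a),.092) for a in [(304,480),(444,448),(190,63),(320,43)]])*1000
print(P.round(1),np.linalg.norm(P[0]-P[2]),np.linalg.norm(P[1]-P[3]),'widths',np.linalg.norm(P[0]-P[1]),np.linalg.norm(P[2]-P[3]),P.mean(0))
```

```text
farL [668.1 102.8  90.3]
farR [667.  163.   90.2]
nearL [465.3 106.6  92.5]
nearR [465.8 166.2  89.2]
nearL2 [460.7 107.6  84.9]
nearR2 [461.3 166.9  81.8]
base farL [668.61534411 104.33051358  55.        ] [669.61061068 162.00720085  55.        ]
[[668.8 103.5  92. ]
 [667.8 163.   92. ]
 [465.1 108.2  92. ]
 [467.7 167.6  92. ]] 203.7374976069784 200.1407676295231 widths 59.58000473870308 59.41232408969409 [567.37169061 135.56815665  92.        ]
```

The upper rim is level, with all four corners at z of about 90–92 mm (92 expected), directly above the base, and the base has not moved. Handing in.

```bash
python3 -c "
from rig import hand_in; print(hand_in())"
```

```text
the job is handed in; nothing more can be done
None
```

The empty white tray is stacked on the tray with the pots, turned half round and level, and the job was handed in at about 21.7 s.

- **Grasp:** The first close shut on air above the rim, because the finger tips end about 38 mm short of the stated TCP. I reopened, went lower and gripped the tray at 61.5 mm.
- **Tilt:** The moves can't tilt the tool. I tilted the tray in the grip to about 0.195 rad by pressing it lightly on the base tray's far end rim. The measured force stayed under about 6 N, and the base did not move measurably.
- **Stacking:** The end pins went down through the gaps until they touched the channel floor, then 13.5 mm under the hooks. I lowered the other end until the force rose, which I took as the middle pins reaching their notches, then let go and backed away.

**Last checks:**
- The upper rim's four corners came out at z of about 89–92 mm (92 expected), directly above the base.
- The base's far end was within about 2 mm of where it was measured earlier.
- After release the upper tray hides the pots, so I couldn't see them. They stood upright in the last clear view, taken after the tilting.
- The end pin was seen under the hook on one side only. I didn't see the middle pins in their notches directly; the level rim and the force rise point to it.
- I saw no sign that the other things on the table had moved.

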